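# Seat a boiler barrel in the V-block jig

## Task

Take the long round steel barrel from its rest on the turntable and lower it gently, without dropping it, into the two V-blocks of the jig, short of the clamp bridge. Slide it along the Vs under the bridge until it is home, and hold it pressed lightly against the screw of the end stop for half a second; then push the clamp knob down until its foot bears firmly on the barrel and keep up that pressure for half a second, without forcing anything. Leave all the other things where they are.

Things in the scene. Friction and masses are not known exactly. Their poses are not given: they have to be found in the camera images.
- barrel_center (a point): Centre (on the axis, half-way along) of the loose steel barrel: a plain round tube with dark bores in its ends, 30 mm in diameter, 150 mm long, 0.14 to 0.28 kg. Its x axis runs along it; both ends are alike. It starts lying level on a wooden rest on the turntable, its axis 70 mm above the shelf.
- turntable: Round walnut turntable, 380 mm across, 30 mm high; it does not turn. Origin under its centre. The barrel's rest is at x = -50 mm, along y: two supports 14 mm wide at y = +-50 mm, free room for fingers between them, 40 mm from barrel axis down to the turntable. Ornaments up to 90 mm tall stand on its +x half, 45 mm or more from the barrel's axis.
- jig: Fixed jig: base plate 185 x 110 x 12 mm with two steel 90-degree V-blocks, 68 mm wide, 51 mm high, Vs 44 mm wide at the top. Origin on the shelf under the V line; x along the V to the stop, z up. V-blocks at x = -51 to -38 and 40 to 85 mm; between them an open finger gap over the base plate. A barrel pressed into the Vs feels them as rigid; over 30 N is too much.
- v_seat (a point): Point on the axis of a seated barrel (y = 0 of the jig, 50 mm above the shelf) where its centre should be when lowered: x = -18 mm of the jig, give or take 5 mm, so that its far end is short of the bridge and both Vs hold it. Axes as the jig's. The barrel finds its own centre once let go in the Vs.
- bridge (a point): Centre of the top of the clamp bridge, 100 mm above the shelf, at x = 75 mm of the jig. The bridge stands over the second V-block at x = 65 to 85 mm, with posts at y = +-41 mm and 88 mm of height under its beam; the barrel slides beneath it. Axes as the jig's.
- stop: Fixed end stop: dark plate, face at x = 97 mm of the jig (origin, axes as jig). A 12 mm stop screw on the V axis sticks out of it towards the Vs by 2 to 14 mm, set anew each time; its tip is called screw_tip. Barrel home at the tip: centre at x = 8 to 20 mm, near end 4 to 16 mm proud of the V-block. Sliding takes 1.5 to 5 N; home is 3 to 8 N more, rigid; over 20 N is too much.
- clamp (a joint): Downward travel of the clamp plunger in m: 0 is fully raised; it starts at 0 to 0.004. A black foot is screwed into its lower end to a depth set anew each time, so its face (foot_face) meets a seated barrel at a travel of 0.008 to 0.016. It slides stiffly (about 4 N) and stays where left. Bearing firmly means 5 to 15 N more, held half a second; rigid, over 25 N is too much.
- clamp_top (a point): Centre of the flat top of the black clamp knob (26 mm in diameter) above the bridge at x = 75 mm, y = 0 of the jig; 134 mm above the shelf when fully raised, 118 to 126 mm when clamped. z up.
Mind the look-alikes: they are no part of the job. Of the things that look like the jig, take the one that is farthest from the robot's base at the start.

How it is judged (in metres and radians):
On the way, in this order (a step that is already met when the one before it is completed fails the run):
1. the barrel lies seated in both Vs, its far end still short of the bridge (y of barrel_center in the frame of jig between -0.002 and 0.002 m and z of barrel_center in the frame of jig between 0.048 and 0.052 m and angle between the x axis of barrel_center and the x axis of jig, either way round below 0.035 rad and x of barrel_center in the frame of jig between -0.034 and -0.008 m and contact force between barrel and jig above 0.8 N), for 0.2 s.
2. the barrel, slid along the Vs, is pressed against the end stop with over 2 N (y of barrel_center in the frame of jig between -0.002 and 0.002 m and z of barrel_center in the frame of jig between 0.048 and 0.052 m and angle between the x axis of barrel_center and the x axis of jig, either way round below 0.035 rad and x of barrel_center in the frame of jig above 0.005 m and contact force between barrel and stop above 2 N), for 0.15 s.
3. the clamp foot bears on the barrel at the stop with over 4 N (y of barrel_center in the frame of jig between -0.002 and 0.002 m and z of barrel_center in the frame of jig between 0.048 and 0.052 m and angle between the x axis of barrel_center and the x axis of jig, either way round below 0.035 rad and x of barrel_center in the frame of jig above 0.005 m and contact force between clamp and barrel above 4 N), for 0.2 s.
At the end, for the whole second after the job is handed in: The barrel lies still in both Vs, axis within 2 mm of the seated line sideways and in height and within 0.035 rad of it, its end within 3 mm of the tip of the stop screw, and the clamp is down on it (its foot within 2 mm of the top of the barrel, 65 mm above the shelf) (y of barrel_center in the frame of jig between -0.002 and 0.002 m and z of barrel_center in the frame of jig between 0.048 and 0.052 m and angle between the x axis of barrel_center and the x axis of jig, either way round below 0.035 rad and x of barrel_center in the frame of jig between 0.005 and 0.023 m and distance between barrel_center and screw_tip below 0.078 m and value of joint clamp above 0.006 m and height (world z) of foot_face between 0.063 and 0.067 m and linear speed of barrel below 0.01 m/s); the robot touches nothing.
It fails at once if the barrel presses on the stop with over 20 N (contact force between barrel and stop above 20 N).
It fails at once if the clamp foot presses on the barrel with over 25 N (contact force between clamp and barrel above 25 N).
It fails at once if the barrel is pressed into the Vs with over 30 N before clamping (contact force between barrel and jig above 30 N and contact force between clamp and barrel below 0.5 N and contact force between barrel and stop below 0.5 N).
It fails at once if the barrel is dropped or slammed into the jig (over 0.3 m/s within 35 mm of its seat) (x of barrel_center in the frame of jig between -0.12 and 0.1 m and y of barrel_center in the frame of jig between -0.03 and 0.03 m and z of barrel_center in the frame of jig below 0.085 m and linear speed of barrel above 0.3 m/s).
It fails at once if another thing is moved by over 20 mm (distance of any of town_hall, wreath, train_car, dome, glue_jar, gift_box, spool, screwdriver from where it was at the start of the episode above 0.02 m).
It also fails if it takes over 72 s, if anything falls off the work surface, if the arm or the gripper's body presses on something with over 40 N, if the wrist force passes 120 N, or if a joint passes its speed limit or range.

## Robot

A 6-joint arm with a two-finger parallel gripper is mounted at the origin on the work surface. World frame = base frame: x ahead of the robot, y to its left, z up, the work surface at z = 0. Lengths are in mm, angles in rad, forces in N, time in s.
With the tool pointing down it reaches from about 350 to 775 mm from the base axis. Payload 7.3 kg.
Tool frame: the origin (TCP) lies midway between the tips of the shut fingers; the grasp point (between the pads) lies 19 mm behind it; x points along the fingers, z is the direction in which the jaws open and shut, and the axes are right-handed (so a half turn about x gives the same grasp; the last joint's range is limited). The gripper opens to 92 mm and grips with 3 to 60 N. Pads are 19 mm wide; open, the fingers measure 130 mm over their backs; the gripper's body (75 mm by 190 mm) begins 47 mm behind the grasp point.
Start: joints at [1.165, 0.342, 1.524, -0, 1.275, -0.146], TCP at [134.85, 507.406, 226.741] pointing down, gripper open.
Joint ranges: [-2.53, 2.53], [-0.77, 2.02], [0.04, 2.7], [-1, 4.14], [0.28, 2.66], [-3.11, 3.11]. Speed limits (rad/s): [2.57, 2.57, 3.14, 3.14, 3.14, 3.14].

## Interface

Orientations are given as [roll, pitch, yaw] about the fixed x, y, z axes, in that order (R = Rz(yaw) Ry(pitch) Rx(roll)).
In Python, from plant import monitor, optics, close_job gives the robot as it stands.
- The arm moves only by the tool send_rows, never from a script. Its argument "commands" is a list that holds one entry, the list of rows, each a list of 5 numbers: the shift along the tool's x, y, z in m, then the turn about the tool's x in degrees, then the finger opening in m, from 0 to 0.0918. A call has 1 to 10 rows; each row shifts and turns the pose as measured when the row begins, along the tool's axes as they then stand; what a row does not reach is not made up. A row lasts 1/12 s, in which the tool goes at most 41.7 mm and 7.16 degrees, less where a joint would pass 70% of its speed; a pose out of reach is approached as far as the arm can. A call with a gripper value outside its range is refused whole. The fingers move at their own pace and stop on an object; the grip force is fixed at half the most. Time passes only in rows, so rows that do not move let the fingers close. It gives the time, the measured TCP pose, the force and the opening at its end, in the units of the state.
- monitor.get_obs(): the state, without advancing time (a new reading comes with each control period).
- optics.capture(name): name is "scene" or "top" or "wrist"; returns a dict with "color" (420x560x3 uint8, blue, green, red), "camera_matrix" (3x3 intrinsics, pixels), "camera_from_world" (4x4, takes a point from world to camera coordinates); the wrist camera has in their place "T_tool_cam" (4x4, takes a point from camera to tool coordinates, whose origin is the TCP and whose axes are the tool frame's). Camera axes: x right, y down, z forward; pixel columns grow to the right and rows downward; lengths in mm; the calibration is good to about 2 mm. A picture is of the moment at which its call begins: read the wrist's pose just before it. There is no depth.
- close_job(): hands the job in, once; it reports no verdict.
The state is a dict: "time": time; "joint_positions": joint angles; "dq": joint speeds; "tau": joint torques, N m; "tool_pos": TCP position; "tcp_rot": TCP orientation; "contact_force": force on the tool from outside, world axes, zero at the start; "moment": the same for the moment, N m; "grip_width": finger opening in mm.
Only numpy, scipy, OpenCV 4.12 (cv2) and the standard library are available. Lean on these libraries where they do the work, as an engineer would, in place of code of your own. Each camera call takes 0.05 s, during which the arm holds its last target.

## Working session

There is one attempt and no reset: what is moved stays moved. The work goes in short steps, Python scripts to look and compute and a tool call to move; the robot and the scene stay as the last step left them, time stands still between calls to the robot, and variables do not carry over. Pictures are saved under pics/ and viewed, and the job is handed in when it is done.

Besides the shell and the picture viewer there is one more tool, called after ">>>" in YAML: its name, and indented under it one key for each argument. send_rows: Moves the arm, as the interface text tells. Its arguments: {"type":"object","properties":{"commands":{"type":"array","items":{"type":"array","items":{"type":"array","items":{"type":"number"}}}}},"required":["commands"]}

```bash
ls; mkdir -p pics; cat > h.py <<'E'
import numpy as np, cv2
from plant import monitor, optics
def R(rpy):
    r,p,y=rpy
    cx,sx,cy,sy,cz,sz=np.cos(r),np.sin(r),np.cos(p),np.sin(p),np.cos(y),np.sin(y)
    return np.array([[cz,-sz,0],[sz,cz,0],[0,0,1]])@np.array([[cy,0,sy],[0,1,0],[-sy,0,cy]])@np.array([[1,0,0],[0,cx,-sx],[0,sx,cx]])
def cap(name):
    o=monitor.get_obs(); d=optics.capture(name)
    K=np.array(d["camera_matrix"])
    if name=="wrist":
        T=np.eye(4);T[:3,:3]=R(o["tcp_rot"]);T[:3,3]=o["tool_pos"]
        wc=T@np.array(d["T_tool_cam"])
    else: wc=np.linalg.inv(np.array(d["camera_from_world"]))
    return np.array(d["color"]),K,wc
def ray(K,wc,u,v,z):
    d=wc[:3,:3]@np.linalg.solve(K,np.array([u,v,1.]))
    return wc[:3,3]+d*(z-wc[2,3])/d[2]
def proj(K,wc,p):
    c=np.linalg.inv(wc)@np.append(p,1); q=K@c[:3]; return q[:2]/q[2]
def save(name,n):
    c,K,wc=cap(name); cv2.imwrite(f"pics/{n}.png",c); np.savez(f"pics/{n}.npz",c=c,K=K,wc=wc); return c,K,wc
def load(n):
    d=np.load(f"pics/{n}.npz"); return d["c"],d["K"],d["wc"]
E
python3 - <<'E'
from h import *
print(monitor.get_obs())
for n in("scene","top","wrist"):
    c,K,wc=save(n,n+"0"); print(n,wc[:3,3],wc[:3,2],K[0,0])
E
```

```text
pics
{'time': 0.0, 'joint_positions': array([ 1.16500940e+00,  3.42713980e-01,  1.52502640e+00, -1.48038897e-05,
        1.27538671e+00, -1.46004568e-01]), 'dq': array([-0.00029937, -0.00054498,  0.00095478, -0.00149551,  0.00144212,
       -0.00078717]), 'tau': array([ 2.68593394e-04, -4.31235981e+01, -2.44225180e+01,  7.17836665e-02,
        5.59253187e-02, -1.64733210e-04]), 'tool_pos': array([134.67893092, 507.00830913, 226.04622454]), 'tcp_rot': array([ 3.00481335,  1.56926182, -1.96735366]), 'contact_force': array([ 0.05713397, -0.17911341, -0.55113267]), 'moment': array([ 0.03488278,  0.02022969, -0.01580331]), 'grip_width': 91.73868367242478}
scene [1146.35878051 -142.77050235  907.36379082] [-0.6414712   0.14025222 -0.75421748] 415.443076945717
top [322.7764506   20.99810084 970.85582332] [ 0.15268787 -0.03632627 -0.98760661] 438.4732764086526
wrist [ 54.95679063 528.0856614  383.82130666] [ 0.29348146 -0.08041546 -0.9525765 ] 352.2475107883011
```

View pics/scene0.png

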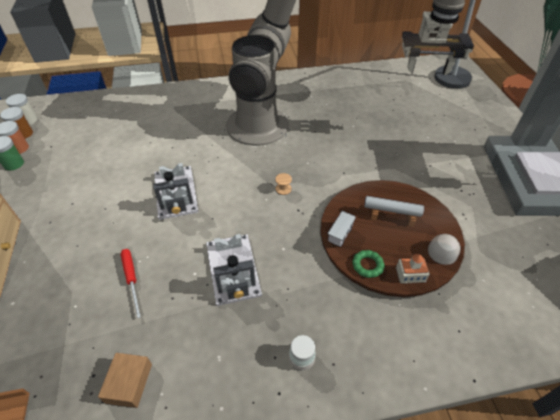

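View pics/top0.png

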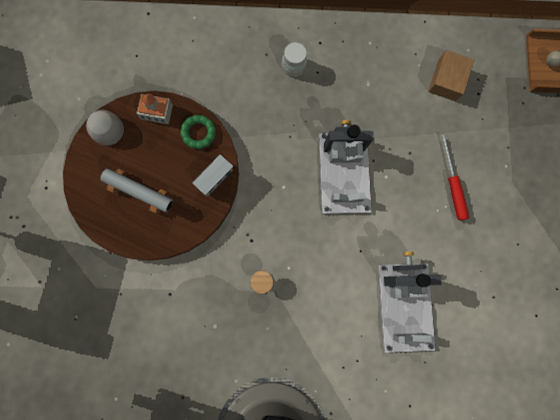

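View pics/wrist0.png

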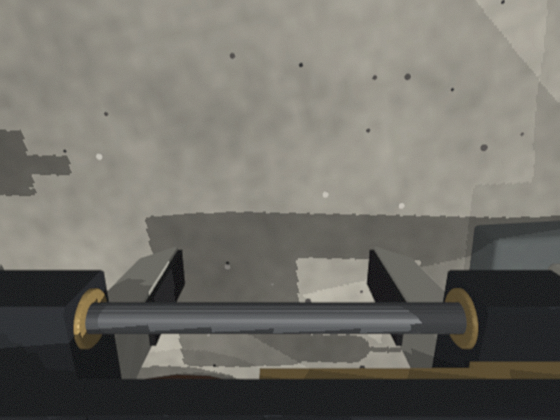

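The scene view shows the barrel at (393,207) on the turntable. The far jig is at (235,268) and the look-alike at (175,190). In the top view the barrel is at (136,190) and the far jig at (345,172), with its stop at the top. I'll zoom in to measure.

```bash
python3 - <<'E'
from h import *
def crop(n,x0,y0,w,h,s,out):
    c=load(n)[0][y0:y0+h,x0:x0+w]; return cv2.resize(c,None,fx=s,fy=s,interpolation=cv2.INTER_CUBIC)
a=crop("top0",305,110,80,115,5,0); cv2.imwrite("pics/zj.png",a)
b=crop("scene0",195,220,80,95,6,0); cv2.imwrite("pics/zs.png",b)
b=crop("top0",85,150,110,75,7,0); cv2.imwrite("pics/zb.png",b)
E
```

```text
(no output)
```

View pics/zj.png

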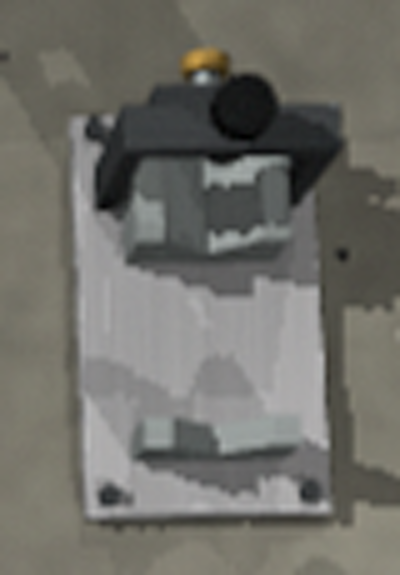

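View pics/zs.png

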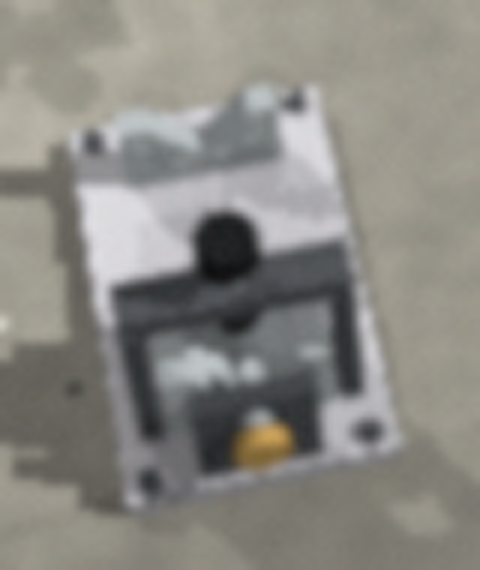

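View pics/zb.png

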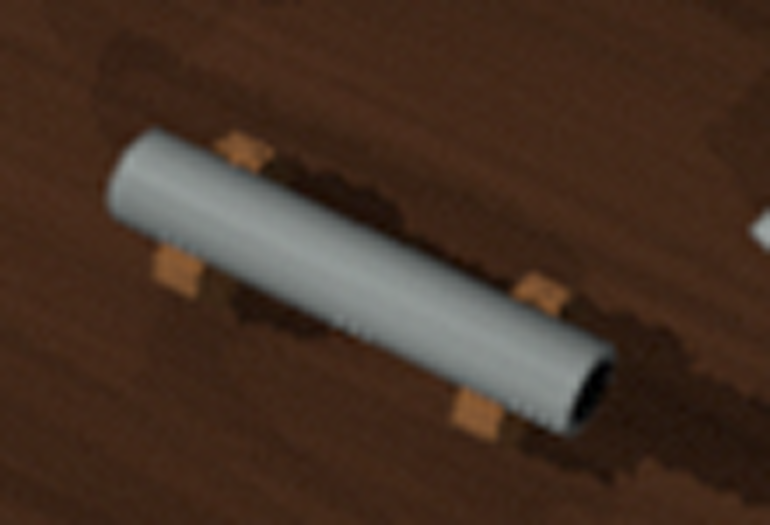

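```bash
python3 - <<'E'
from h import *
_,K,wc=load("top0")
f=lambda x,y,s,x0,y0:((x+.5)/s-.5+x0,(y+.5)/s-.5+y0)
print("top corners")
P=[ray(K,wc,*f(*q,5,305,110),12) for q in [(85,517),(330,514),(72,117)]]
print(np.round(P,1), [np.linalg.norm(P[0]-P[i]) for i in(1,2)])
print("knob",ray(K,wc,*f(244,106,5,305,110),132), "screw brass z50",ray(K,wc,*f(206,62,5,305,110),50))
print("V1 top corners z51", [np.round(ray(K,wc,*f(*q,5,305,110),51),1) for q in [(142,420),(298,415),(135,455)]])
B=[ray(K,wc,*f(*q,7,85,150),70) for q in [(130,178),(592,392)]]
print("barrel",B,np.linalg.norm(B[0]-B[1]),(B[0]+B[1])/2,np.degrees(np.arctan2(*(B[0]-B[1])[[1,0]])))
_,K,wc=load("scene0")
P=[ray(K,wc,*f(*q,6,195,220),12) for q in [(75,140),(318,88),(130,505),(400,445)]]
print(np.round(P,1))
print("knob",ray(K,wc,*f(226,243,6,195,220),132))
E
```

```text
top corners
[[ 468.9 -101.9   12. ]
 [ 473.3 -211.7   12. ]
 [ 653.6  -94.4   12. ]] [np.float64(109.86476011338094), np.float64(184.78037186941336)]
knob [ 619.21645907 -149.21196756  132.        ] screw brass z50 [ 667.83148575 -149.00664465   50.        ]
V1 top corners z51 [array([ 505.8, -121.1,   51. ]), array([ 510. , -188.7,   51. ]), array([ 490.4, -118.2,   51. ])]
barrel [array([527.0166559 , 360.70908529,  70.        ]), array([466.76555622, 221.42144537,  70.        ])] 151.76047458469952 [496.89110606 291.06526533  70.        ] 66.60833117706606
[[ 478.9 -206.7   12. ]
 [ 471.8  -98.1   12. ]
 [ 659.4 -200.2   12. ]
 [ 654.7  -91.9   12. ]]
knob [ 625.93782056 -147.60195259  132.        ]
```

```bash
cat >> h.py <<'E'
def head():
    o=monitor.get_obs(); r=R(o["tcp_rot"]); return np.degrees(np.arctan2(r[1,2],r[0,2]))
def plan(target, zhead=None):
    """shift in tool axes (m) to world target mm, turn about tool x in deg"""
    o=monitor.get_obs(); r=R(o["tcp_rot"]); d=r.T@(np.array(target)-o["tool_pos"])
    h=head(); t=None
    if zhead is not None: t=-((zhead-h+180)%360-180)
    print("pos",np.round(o["tool_pos"],1),"head",round(h,2),"tilt x",np.round(r[:,0],4),"shift mm",np.round(d,1),"turn",t,"F",np.round(o["contact_force"],1),"w",round(o["grip_width"],1),"t",round(o["time"],2))
E
python3 - <<'E'
from h import *
print(R(monitor.get_obs()["tcp_rot"]).round(3)); plan([497,291,226],-23.4);plan([497,291,226],156.6)
print(np.array(optics.capture("wrist")["T_tool_cam"]).round(2))
E
```

```text
[[-0.    -0.966  0.257]
 [-0.001  0.257  0.966]
 [-1.     0.    -0.001]]
pos [134.7 507.1 226.2] head 75.12 tilt x [-4.e-04 -1.e-03 -1.e+00] shift mm [ 3.000e-01 -4.056e+02 -1.158e+02] turn 98.51674944484009 F [-0.2 -0.1  0.4] w 91.8 t 0.15
pos [134.7 507.1 226.2] head 75.12 tilt x [-4.e-04 -1.e-03 -1.e+00] shift mm [ 3.000e-01 -4.056e+02 -1.158e+02] turn -81.48325055515988 F [-0.2 -0.1  0.4] w 91.8 t 0.15
[[   0.     -0.3     0.95 -157.69]
 [  -0.     -0.95   -0.3    82.5 ]
 [   1.     -0.     -0.     -0.37]
 [   0.      0.      0.      1.  ]]
```

>>> send_rows:
  commands:
    - [[0,-0.036,-0.01,0,0.06],[0,-0.036,-0.01,0,0.06],[0,-0.036,-0.01,0,0.06],[0,-0.036,-0.01,0,0.06],[0,-0.036,-0.01,0,0.06],[0,-0.036,-0.01,0,0.06],[0,-0.036,-0.01,0,0.06],[0,-0.036,-0.01,0,0.06],[0,-0.036,-0.01,0,0.06],[0,-0.036,-0.01,0,0.06]]

```text
time: 1.03
tool_pos: [463.8, 314.5, 224.0]
tcp_rot: [1.913, 1.566, -3.045]
contact_force: [0.9, 1.6, 0.2]
grip_width: 60.3
```

>>> send_rows:
  commands:
    - [[0,0,0,7,0.06],[0,0,0,7,0.06],[0,0,0,7,0.06],[0,0,0,7,0.06],[0,0,0,7,0.06],[0,0,0,7,0.06],[0,0,0,7,0.06],[0,0,0,7,0.06],[0,0,0,7,0.06],[0,0,0,7,0.06]]

```text
time: 1.87
tool_pos: [471.7, 306.4, 219.8]
tcp_rot: [-2.673, 1.561, -2.6]
contact_force: [0.9, -0.4, -0.7]
grip_width: 60.1
```

```bash
python3 - <<'E'
from h import *
plan([497,291,226],-23.4)
E
```

```text
pos [471.7 306.4 219.8] head 4.16 tilt x [-0.008  -0.0048 -1.    ] shift mm [ -6.4 -17.2  24. ] turn 27.55889698175045 F [ 0.9 -0.4 -0.7] w 60.1 t 1.87
```

>>> send_rows:
  commands:
    - [[0,0,0,6,0.06],[0,0,0,6,0.06],[0,0,0,6,0.06],[0,0,0,6,0.06],[0,0,0,3,0.06],[0,0,0,0,0.06]]

```text
time: 2.37
tool_pos: [471.0, 306.0, 218.1]
tcp_rot: [-2.2, 1.558, -2.629]
contact_force: [0.8, 0.3, 0.8]
grip_width: 59.7
```

```bash
python3 - <<'E'
from h import *
plan([497,291,226],-23.4)
save("wrist","w1")
plan([497,291,226],-23.4)
E
```

```text
pos [471.  306.  218.1] head -24.6 tilt x [-0.0112 -0.0063 -0.9999] shift mm [-8.1 -2.9 29.9] turn -1.1984745420793956 F [0.8 0.3 0.8] w 59.7 t 2.37
pos [470.9 306.  218.1] head -24.44 tilt x [-0.0113 -0.0063 -0.9999] shift mm [-8.1 -3.  29.9] turn -1.0443884478119116 F [-0.5  0.2 -0.3] w 59.8 t 2.42
```

View pics/w1.png

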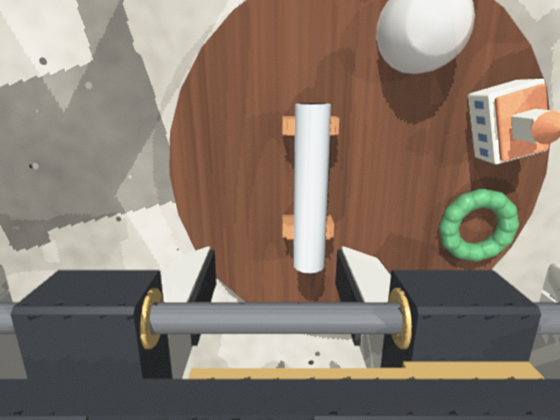

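The wrist view shows the barrel from (313,104) to (308,272), with its supports at v≈125 and 225.

```bash
python3 - <<'E'
from h import *
c,K,wc=load("w1"); print(K, wc.round(2))
for q in [(313,104),(308,272),(311,125),(309,226)]: print(ray(K,wc,*q,70))
print(proj(K,wc,[497,291,70]),proj(K,wc,[471,306,218]))
for n in("scene","top"): save(n,n+"1")
E
```

```text
[[352.24751079   0.         275.38033615]
 [  0.         352.24751079 204.85281862]
 [  0.           0.           1.        ]] [[ 9.1000e-01 -3.9000e-01 -1.4000e-01  5.0753e+02]
 [-4.2000e-01 -8.6000e-01 -2.8000e-01  3.8192e+02]
 [-1.0000e-02  3.2000e-01 -9.5000e-01  3.7494e+02]
 [ 0.0000e+00  0.0000e+00  0.0000e+00  1.0000e+00]]
[528.5433379  358.20934188  70.        ]
[463.32908599 215.04688618  70.        ]
[520.3837132  343.10647198  70.        ]
[482.96983287 258.9908909   70.        ]
[309.50523481 189.84025847] [274.69560779 265.97598015]
```

View pics/scene1.png

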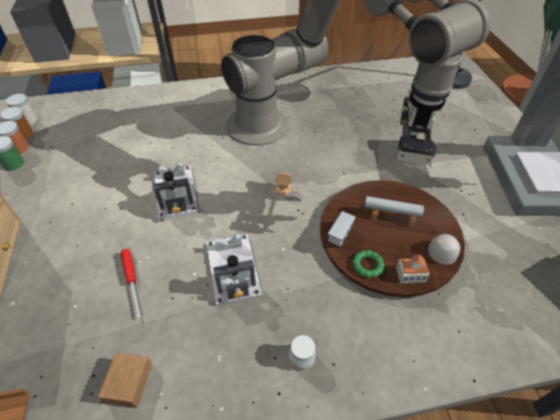

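View pics/top1.png

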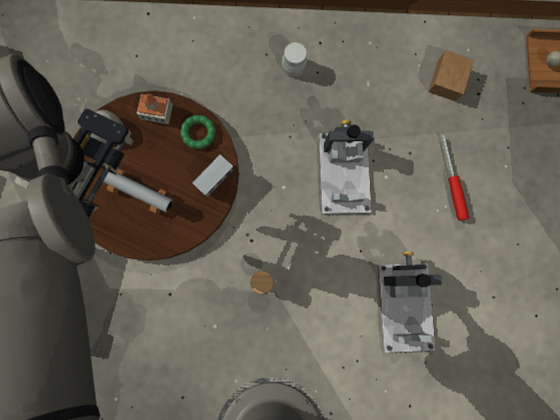

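```bash
python3 - <<'E'
from h import *
plan([496.5,290,140],-24)
E
```

```text
pos [471.  306.  218.2] head -24.36 tilt x [-0.011  -0.0062 -0.9999] shift mm [78.  -3.3 30.4] turn -0.3626938103661246 F [ 0.   0.1 -0.2] w 59.9 t 2.52
```

>>> send_rows:
  commands:
    - [[0,-0.001,0.01,0,0.06],[0,-0.001,0.01,0,0.06],[0,-0.001,0.01,0,0.06],[0.02,0,0,0,0.06],[0.02,0,0,0,0.06],[0.02,0,0,0,0.06],[0.016,0,0,0,0.06],[0,0,0,0,0.06],[0,0,0,0,0.06]]

```text
time: 3.27
tool_pos: [506.3, 285.4, 140.3]
tcp_rot: [-1.923, 1.563, -2.345]
contact_force: [-0.4, -1.2, 0.7]
grip_width: 59.9
```

```bash
python3 - <<'E'
from h import *
plan([496.5,290,51],-24)
c,K,wc=save("wrist","w2")
print(proj(K,wc,[496.5,290,70]))
E
```

```text
pos [506.3 285.4 140.3] head -24.21 tilt x [-0.0051 -0.0053 -1.    ] shift mm [ 89.3   0.8 -10.5] turn -0.20581288763551697 F [-0.4 -1.2  0.7] w 59.9 t 3.27
[259.43367955 217.06583307]
```

View pics/w2.png

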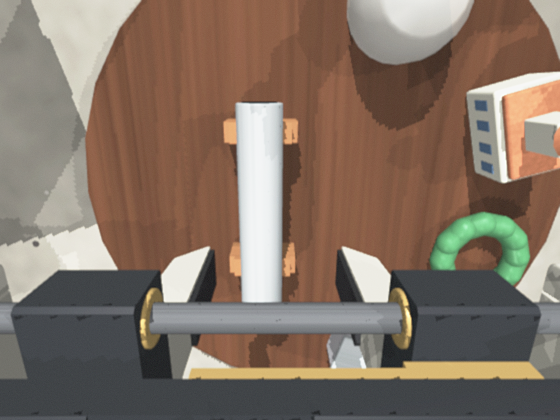

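The barrel sits between the finger planes: its upper end is at (260,102), with edges at about u=236 and 284. I'll fit the axis now.

```bash
python3 - <<'E'
from h import *
c,K,wc=load("w2")
hsv=cv2.cvtColor(c,cv2.COLOR_BGR2HSV)
P=[];
for v in range(115,300,5):
    row=(hsv[v,200:330,1]<70)&(hsv[v,200:330,2]>90)
    # contiguous run through column ~ 260
    i=61
    a=i
    while a>0 and row[a-1]:a-=1
    b=i
    while b<129 and row[b+1]:b+=1
    if 30<b-a<60: P.append(((a+b)/2+200,v,b-a))
P=np.array(P);print(P[::4])
m=np.abs(P[:,2]-np.median(P[:,2]))<6
W=np.array([ray(K,wc,u,v,70) for u,v,_ in P[m]])
vx,vy,x0,y0=cv2.fitLine(W[:,:2].astype(np.float32),cv2.DIST_HUBER,0,.01,.01).ravel()
print("head",np.degrees(np.arctan2(vy,vx)),x0,y0)
for z in (70,85): print("top end",ray(K,wc,260,102,z),wc[:3,3])
p=np.array([x0,y0]);d=np.array([vx,vy]);q=np.array([496.9,291]);print("axis pt near",p+d*((q-p)@d))
E
```

```text
[[258.5 115.   47. ]
 [259.5 135.   45. ]
 [259.5 155.   47. ]
 [259.5 175.   45. ]
 [260.  195.   44. ]
 [260.5 215.   43. ]
 [260.5 235.   43. ]
 [260.5 255.   41. ]
 [261.  275.   40. ]
 [261.  295.   40. ]]
head 65.680046 499.80624 295.99368
top end [529.01089068 358.6875102   70.        ] [541.34749776 361.41406083 297.43580984]
top end [529.82452292 358.86733351  85.        ] [541.34749776 361.41406083 297.43580984]
axis pt near [497.4392714  290.75628321]
```

```bash
python3 - <<'E'
from h import *
plan([496.3,288,52],-24.3)
E
```

```text
pos [506.2 285.4 140.3] head -24.21 tilt x [-0.0053 -0.0054 -1.    ] shift mm [88.4 -1.  -9.9] turn 0.08822163771387181 F [-0.7 -0.3  0.2] w 60.3 t 3.32
```

>>> send_rows:
  commands:
    - [[0,-0.001,-0.005,0,0.06],[0,0,-0.004,0,0.06],[0,0,0,0,0.06],[0.015,0,0,0,0.06],[0.015,0,0,0,0.06],[0,0,0,0,0.06]]

```text
time: 3.82
tool_pos: [500.0, 289.8, 116.3]
tcp_rot: [0.299, 1.565, -0.123]
contact_force: [-1.1, -0.1, -0.6]
grip_width: 59.8
```

```bash
python3 - <<'E'
from h import *
plan([496.3,288,52],-24.3)
E
```

```text
pos [500.  289.8 116.3] head -24.16 tilt x [ 5.9e-03 -7.0e-04 -1.0e+00] shift mm [64.2 -3.3 -3. ] turn 0.14422078863742627 F [-1.1 -0.1 -0.6] w 59.8 t 3.82
```

>>> send_rows:
  commands:
    - [[0,-0.003,-0.002,0,0.06],[0,0,0,0,0.06],[0.015,0,0,0,0.06],[0.015,0,0,0,0.06],[0.01,0,0,0,0.06],[0,0,0,0,0.06],[0,0,0,0,0.06]]

```text
time: 4.4
tool_pos: [499.8, 289.6, 82.2]
tcp_rot: [0.633, 1.555, 0.212]
contact_force: [-0.8, 0.3, 0.2]
grip_width: 59.8
```

```bash
python3 - <<'E'
from h import *
plan([496.3,288,52],-24.3)
c,K,wc=save("wrist","w3")
E
```

```text
pos [499.8 289.6  82.2] head -24.08 tilt x [ 0.0159  0.0034 -0.9999] shift mm [30.1 -3.1 -2.9] turn 0.22261843887554278 F [-0.8  0.3  0.2] w 59.8 t 4.4
```

View pics/w3.png

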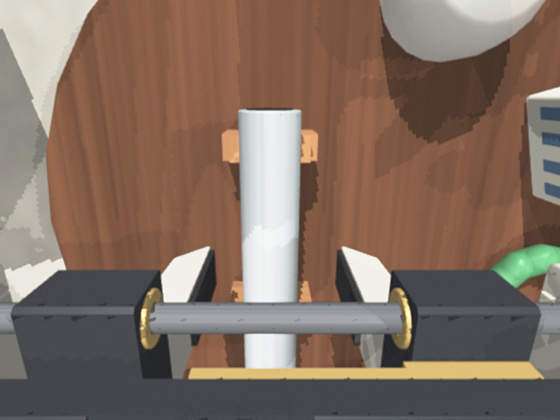

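The barrel is at u 240–301, centred between the fingers (pads at u 213 and 338).

>>> send_rows:
  commands:
    - [[0,-0.003,-0.002,0,0.06],[0,-0.003,-0.002,0,0.06],[0.01,0,0,0,0.06],[0.01,0,0,0,0.06],[0.01,0,0,0,0.06],[0,0,0,0,0.06],[0,0,0,0,0.06]]

```text
time: 5.03
tool_pos: [494.6, 285.8, 51.5]
tcp_rot: [0.668, 1.551, 0.248]
contact_force: [1.1, 1.2, -0.3]
grip_width: 60.1
```

```bash
python3 - <<'E'
from h import *
plan([496.3,288,52],-24.3)
E
```

```text
pos [494.6 285.8  51.5] head -24.09 tilt x [ 0.0194  0.0049 -0.9998] shift mm [-0.5  2.7  0.7] turn 0.21448737735045142 F [ 1.1  1.2 -0.3] w 60.1 t 5.03
```

>>> send_rows:
  commands:
    - [[0,0,0,0,0.02],[0,0,0,0,0.02],[0,0,0,0,0.02],[0,0,0,0,0.02],[0,0,0,0,0.02],[0,0,0,0,0.02]]

```text
time: 5.53
tool_pos: [494.9, 285.9, 51.3]
tcp_rot: [0.665, 1.551, 0.244]
contact_force: [0.3, 0.6, -2.4]
grip_width: 29.2
```

```bash
python3 - <<'E'
from h import *
plan([496.3,288,52],-24.3)
E
```

```text
pos [494.9 285.9  51.3] head -24.08 tilt x [ 0.0193  0.0048 -0.9998] shift mm [-0.6  2.5  0.5] turn 0.21833912776131115 F [ 0.3  0.6 -2.4] w 29.2 t 5.53
```

>>> send_rows:
  commands:
    - [[-0.01,0,0,0,0.02],[-0.015,0,0,0,0.02],[-0.02,0,0,0,0.02],[-0.02,0,0,0,0.02],[-0.02,0,0,0,0.02],[-0.02,0,0,0,0.02],[-0.02,0,0,0,0.02],[-0.02,0,0,0,0.02],[0,0,0,0,0.02]]

```text
time: 6.28
tool_pos: [489.5, 284.3, 205.8]
tcp_rot: [0.62, 1.557, 0.2]
contact_force: [0.6, 0.9, 0.3]
grip_width: 29.6
```

```bash
python3 - <<'E'
from h import *
plan([525,-160,190],-87.7)
save("wrist","w4")
E
```

```text
pos [489.5 284.3 205.8] head -24.07 tilt x [ 0.014   0.0028 -0.9999] shift mm [  15.  -391.3  213.5] turn 63.62573019266 F [0.6 0.9 0.3] w 29.6 t 6.28
```

View pics/w4.png

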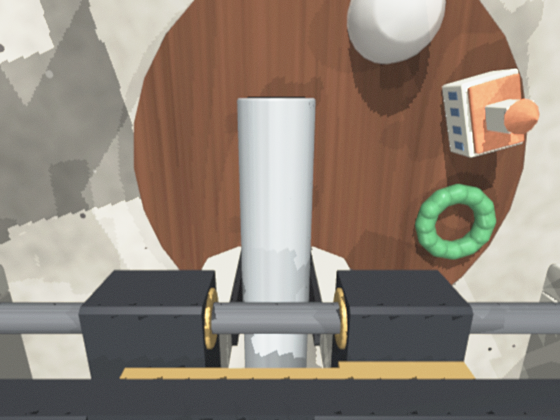

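The barrel is held square at u 238–315, with its far end at v≈98, so its centre is about 6 mm ahead of the TCP along tool +y. Moving it over to the jig.

>>> send_rows:
  commands:
    - [[0,-0.02,0.011,0,0.02],[0,-0.034,0.018,0,0.02],[0,-0.034,0.018,0,0.02],[0,-0.034,0.018,0,0.02],[0,-0.034,0.018,0,0.02],[0,-0.034,0.018,0,0.02],[0,-0.034,0.018,0,0.02],[0,-0.034,0.018,0,0.02],[0,-0.034,0.018,0,0.02],[0,-0.02,0.011,0,0.02]]

```text
time: 7.17
tool_pos: [505.9, -77.4, 188.9]
tcp_rot: [3.038, 1.561, 2.63]
contact_force: [0.3, -0.9, -1.8]
grip_width: 29.3
```

>>> send_rows:
  commands:
    - [[0,0,0,6,0.02],[0,0,0,6,0.02],[0,0,0,6,0.02],[0,0,0,6,0.02],[0,0,0,6,0.02],[0,0,0,6,0.02],[0,0,0,6,0.02],[0,0,0,6,0.02],[0,0,0,6,0.02],[0,0,0,4,0.02]]

```text
time: 8.0
tool_pos: [496.1, -83.4, 172.1]
tcp_rot: [-1.986, 1.533, 2.818]
contact_force: [0.2, -0.2, -2.2]
grip_width: 29.4
```

```bash
python3 - <<'E'
from h import *
plan([525,-160,190],-87.7)
save("wrist","w5")
E
```

```text
pos [496.1 -83.4 172.1] head -84.8 tilt x [-0.0362  0.0122 -0.9993] shift mm [-19.9  21.1  78.6] turn 2.897818540181703 F [ 0.2 -0.2 -2.2] w 29.4 t 8.0
```

View pics/w5.png

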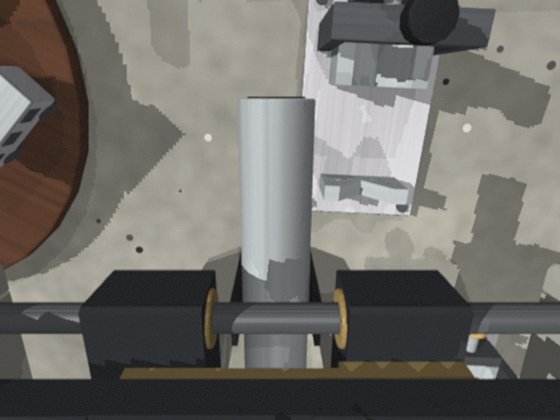

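```bash
python3 - <<'E'
from h import *
c=load("w5")[0]; cv2.imwrite("pics/z5.png",cv2.resize(c[0:230,290:510],None,fx=3.5,fy=2.6 if 0 else 2.6*1.0 if 0 else 2.6,interpolation=cv2.INTER_CUBIC) if 0 else cv2.resize(c[0:230,290:510],None,fx=2.6,fy=2.6,interpolation=cv2.INTER_CUBIC))
E
```

```text
(no output)
```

View pics/z5.png

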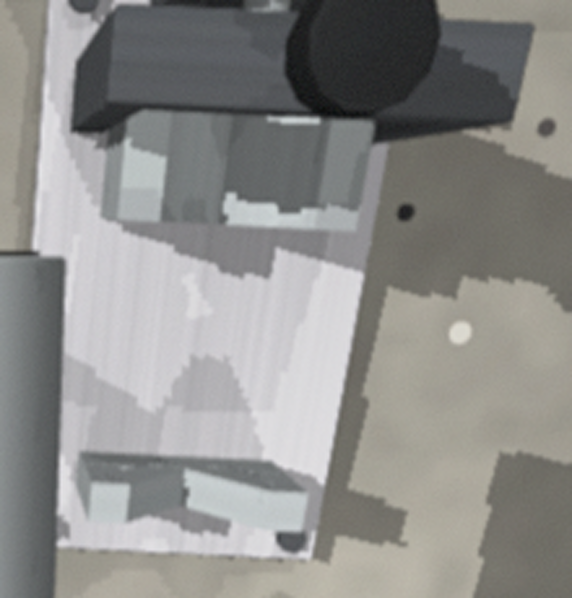

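The knob is at zoom (363,48). V1's top outer corners are at (90,522) and (305,530), and the plate's right edge runs (383,150) to (318,555).

```bash
python3 - <<'E'
from h import *
c,K,wc=load("w5")
f=lambda x,y:((x+.5)/2.6-.5+290,(y+.5)/2.6-.5)
def p(n,x,y,z): print(n,ray(K,wc,*f(x,y),z).round(1))
p("knob",363,48,132);p("V1L",90,522,51);p("V1R",305,530,51);p("V1L+",90,485,51);p("V1R+",300,490,51)
p("plR far",385,150,12);p("plR near",318,555,12);p("plL near",60,547,12);p("plL far",44,20,12);p("plL mid",33,250,12)
E
```

```text
knob [ 618.8 -148.1  132. ]
V1L [ 493.3 -123.    51. ]
V1R [ 497.1 -191.2   51. ]
V1L+ [ 505.4 -121.3   51. ]
V1R+ [ 510.  -186.8   51. ]
plR far [ 612.3 -204.8   12. ]
plR near [ 475.6 -214.    12. ]
plL near [ 469.7 -119.7   12. ]
plL far [638.9 -93.5  12. ]
plL mid [572.2 -97.8  12. ]
```

```bash
cat >> h.py <<'E'
YAW=np.radians(2.8); O=np.array([546.,-153.3,0])
def jig(x,y,z): 
    return O+np.array([x*np.cos(YAW)-y*np.sin(YAW),x*np.sin(YAW)+y*np.cos(YAW),z])
def plang(xj,z,yj=0,turn=True):
    o=monitor.get_obs(); r=R(o["tcp_rot"]); plan(jig(xj,yj,z)+19*r[:,0],-90+np.degrees(YAW) if turn else None)
    g=o["tool_pos"]-19*r[:,0]-O; c,s=np.cos(YAW),np.sin(YAW)
    print("grasp in jig",np.round([c*g[0]+s*g[1],-s*g[0]+c*g[1],g[2]],1),"barrel nose pitch",np.round(r[2,1],4))
E
python3 - <<'E'
from h import *
plang(-22,195)
E
```

```text
pos [495.9 -83.3 171.8] head -84.97 tilt x [-0.0369  0.0123 -0.9992] shift mm [-6.1 20.9 72.8] turn 2.2334625381058117 F [-0.5 -0.4 -2.8] w 29.2 t 8.05
grasp in jig [-45.9  72.  190.8] barrel nose pitch -0.0357
```

>>> send_rows:
  commands:
    - [[0,0.003,0.01,0,0.02],[0,0.004,0.014,1,0.02],[0,0.004,0.014,1,0.02],[0,0.004,0.014,1,0.02],[0,0.004,0.012,0,0.02],[0,0,0,0,0.02],[0,0,0,0,0.02]]

```text
time: 8.63
tool_pos: [520.3, -154.3, 166.0]
tcp_rot: [-1.92, 1.527, 2.829]
contact_force: [0.5, -0.3, -1.7]
grip_width: 29.6
```

```bash
python3 - <<'E'
from h import *
plang(-22,195)
save("wrist","w6")
E
```

```text
pos [ 520.3 -154.3  166. ] head -87.91 tilt x [-0.0419  0.0135 -0.999 ] shift mm [-10.1   2.5  -0.2] turn -0.7101709834233247 F [ 0.5 -0.3 -1.7] w 29.6 t 8.63
grasp in jig [-24.9  -0.  185. ] barrel nose pitch -0.0414
```

View pics/w6.png

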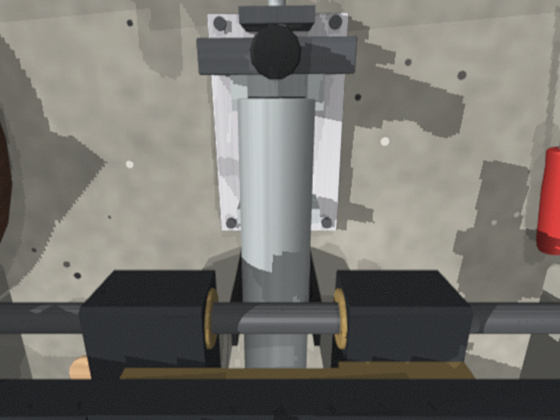

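The barrel (u 240–315) lies over the jig line. The jig's bolts are at (220,22), (335,22), (231,222) and (327,222), and the knob is at (275,51). Now to get the yaw and sideways offset from these.

```bash
python3 - <<'E'
from h import *
c,K,wc=load("w6")
cv2.imwrite("pics/z6.png",cv2.resize(c[0:240,190:370],None,fx=3.3,fy=2.5,interpolation=cv2.INTER_CUBIC) if 0 else cv2.resize(c[0:240,190:370],None,fx=2.5,fy=2.5,interpolation=cv2.INTER_CUBIC))
g=cv2.cvtColor(c,cv2.COLOR_BGR2GRAY)
B=[]
for (u,v) in [(220,22),(335,22),(231,222),(327,222)]:
    s=g[max(0,v-11):v+12,u-11:u+12].astype(int); m=(s<85).astype(np.uint8)
    n,l,st,ce=cv2.connectedComponentsWithStats(m); k=[i for i in range(1,n)]; k=max(k,key=lambda i:st[i,4]) if k else None
    q=(ce[k][0]+u-11,ce[k][1]+max(0,v-11)) if k else (u,v); B.append(ray(K,wc,*q,15)); print(q,st[k,4] if k else 0,B[-1].round(1))
B=np.array(B); f=(B[0]+B[1])/2; n=(B[2]+B[3])/2
print("mid far",f,"near",n,"yaw",np.degrees(np.arctan2(*(f-n)[[1,0]])),"cross yaw",[np.degrees(np.arctan2(-(a-b)[0],(a-b)[1])) for a,b in((B[0],B[1]),(B[2],B[3]))])
print("bolt jig x",[( p-O)[:2] for p in (f,n)])
print("knob",ray(K,wc,275,51,132))
E
```

```text
(np.float64(219.86486486486487), np.float64(23.603603603603602)) 111 [ 646.3 -104.9   15. ]
(np.float64(334.92028985507244), np.float64(21.710144927536234)) 138 [ 650.6 -194.1   15. ]
(np.float64(232.5), np.float64(220.07142857142858)) 14 [ 481.2 -113.7   15. ]
(np.float64(326.4166666666667), np.float64(218.83333333333334)) 12 [ 486.1 -201.6   15. ]
mid far [ 648.48129262 -149.51304238   15.        ] near [ 483.62950731 -157.65843905   15.        ] yaw 2.828708285324813 cross yaw [np.float64(2.780608040344724), np.float64(3.1981543802270735)]
bolt jig x [array([102.48129262,   3.78695762]), array([-62.37049269,  -4.35843905])]
knob [ 621.24491055 -150.54643374  132.        ]
```

View pics/z6.png

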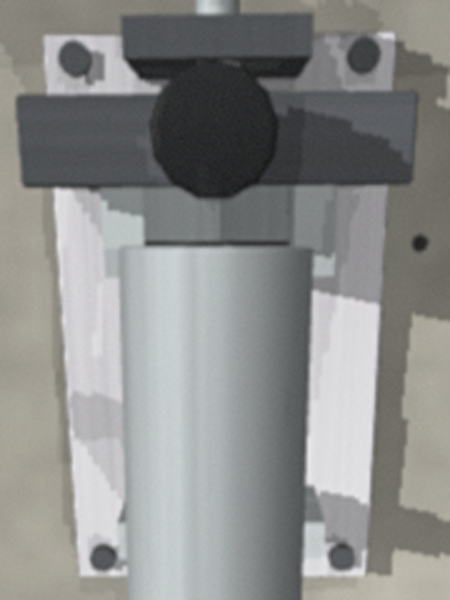

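```bash
sed -i 's/^YAW=.*/YAW=np.radians(2.83); O=np.array([546.1,-154.3,0])/' h.py; python3 - <<'E'
from h import *
plang(-22,130)
E
```

```text
pos [ 520.3 -154.3  166. ] head -87.9 tilt x [-0.0417  0.0131 -0.999 ] shift mm [54.8  5.3  1.8] turn -0.7285817574668272 F [ 0.2  0.3 -1.8] w 29.5 t 8.68
grasp in jig [-25.   1. 185.] barrel nose pitch -0.0412
```

>>> send_rows:
  commands:
    - [[0.008,0.001,0,0,0.02],[0.008,0.001,0,0,0.02],[0.008,0.001,0,0,0.02],[0.008,0.001,0,0,0.02],[0.008,0.001,0,0,0.02],[0.008,0.001,0,0,0.02],[0,0,0,0,0.02],[0,0,0,0,0.02]]

```text
time: 9.35
tool_pos: [523.3, -150.3, 111.6]
tcp_rot: [-1.937, 1.524, 2.816]
contact_force: [0.5, 0.0, -2.7]
grip_width: 29.1
```

```bash
python3 - <<'E'
from h import *
plang(-22,80)
E
```

```text
pos [ 523.3 -150.3  111.6] head -87.7 tilt x [-0.0446  0.0151 -0.9989] shift mm [50.4  2.   5.7] turn -0.5325853583444484 F [ 0.5  0.  -2.7] w 29.1 t 9.35
grasp in jig [-21.7   4.8 130.5] barrel nose pitch -0.044
```

Tilt has built up from the turns, with the nose 2.5° down. I'll make a small turn to see which way it drifts.

>>> send_rows:
  commands:
    - [[0,0,0,-6,0.02],[0,0,0,-6,0.02],[0,0,0,-6,0.02],[0,0,0,0,0.02]]

```text
time: 9.68
tool_pos: [523.7, -150.2, 111.8]
tcp_rot: [-2.263, 1.524, 2.818]
contact_force: [0.2, 0.3, -1.8]
grip_width: 29.0
```

```bash
python3 - <<'E'
from h import *
plang(-22,80)
E
```

```text
pos [ 523.7 -150.2  111.8] head -68.92 tilt x [-0.0443  0.0149 -0.9989] shift mm [50.6 -0.3  6. ] turn 18.25213781780215 F [ 0.2  0.3 -1.8] w 29.0 t 9.68
grasp in jig [-21.4   4.9 130.7] barrel nose pitch -0.036
```

>>> send_rows:
  commands:
    - [[0,0,0,2,0.02],[0,0,0,2,0.02],[0,0,0,2,0.02],[0,0,0,2,0.02],[0,0,0,2,0.02],[0,0,0,2,0.02],[0,0,0,2,0.02],[0,0,0,2,0.02],[0,0,0,0,0.02]]

```text
time: 10.43
tool_pos: [525.5, -150.8, 114.6]
tcp_rot: [-1.925, 1.53, 2.831]
contact_force: [0.0, -1.1, -2.3]
grip_width: 29.2
```

```bash
python3 - <<'E'
from h import *
plang(-22,80); print(monitor.get_obs()["joint_positions"])
E
```

```text
pos [ 525.5 -150.8  114.6] head -87.47 tilt x [-0.0388  0.0124 -0.9992] shift mm [53.6 -0.2  5. ] turn -0.29802804261649385 F [ 0.  -1.1 -2.3] w 29.2 t 10.43
grasp in jig [-19.7   4.2 133.6] barrel nose pitch -0.0382
[-0.41716802  0.51544087  1.58157863 -0.00491812  1.08505936  1.11155135]
```

>>> send_rows:
  commands:
    - [[0,0,0,-2,0.02],[0,0,0,-2,0.02],[0,0,0,-2,0.02],[0,0,0,-2,0.02],[0,0,0,-2,0.02],[0,0,0,2,0.02],[0,0,0,2,0.02],[0,0,0,2,0.02],[0,0,0,2,0.02],[0,0,0,2,0.02]]

```text
time: 11.27
tool_pos: [525.5, -151.9, 116.6]
tcp_rot: [-1.868, 1.532, 2.876]
contact_force: [-0.5, 0.2, -2.0]
grip_width: 29.2
```

```bash
python3 - <<'E'
from h import *
plang(-22,80); print(monitor.get_obs()["joint_positions"])
E
```

```text
pos [ 525.5 -151.9  116.6] head -88.17 tilt x [-0.0375  0.0102 -0.9992] shift mm [55.6 -0.1  3.9] turn -0.9974139825514499 F [-0.5  0.2 -2. ] w 29.2 t 11.27
grasp in jig [-19.8   3.2 135.6] barrel nose pitch -0.0371
[-0.41800448  0.51250288  1.58031912 -0.00667165  1.08718473  1.12381125]
```

>>> send_rows:
  commands:
    - [[0.004,0,0.001,0,0.02],[0.004,0,0.001,0,0.02],[0.004,0,0.001,0,0.02],[0.004,0,0.001,0,0.02],[0.004,0,0.001,0,0.02],[0.004,0,0.001,0,0.02],[0.004,0,0.001,0,0.02],[0,0,0,0,0.02]]

```text
time: 11.93
tool_pos: [524.5, -159.4, 85.5]
tcp_rot: [-1.866, 1.532, 2.878]
contact_force: [0.3, 0.8, -2.1]
grip_width: 29.4
```

```bash
python3 - <<'E'
from h import *
plang(-22,80); print(monitor.get_obs()["joint_positions"])
E
```

```text
pos [ 524.5 -159.4   85.5] head -88.21 tilt x [-0.0375  0.0101 -0.9992] shift mm [24.6 -0.  -3.9] turn -1.0413303933170255 F [ 0.3  0.8 -2.1] w 29.4 t 11.93
grasp in jig [-21.1  -4.2 104.5] barrel nose pitch -0.0372
[-0.43107512  0.5533706   1.60866739 -0.00758711  1.01787049  1.11240122]
```

>>> send_rows:
  commands:
    - [[0,0,-0.002,-0.5,0.02],[0,0,-0.002,-0.5,0.02],[0,0,0,0,0.02],[0,0,0,0,0.02]]

```text
time: 12.27
tool_pos: [524.3, -155.0, 85.3]
tcp_rot: [-1.889, 1.532, 2.874]
contact_force: [-0.2, -0.4, -1.4]
grip_width: 29.3
```

```bash
python3 - <<'E'
from h import *
plang(-22,70,0.3)
E
```

```text
pos [ 524.3 -155.    85.3] head -87.1 tilt x [-0.0378  0.0104 -0.9992] shift mm [34.3  0.4  0.3] turn 0.06912113739292636 F [-0.2 -0.4 -1.4] w 29.3 t 12.27
grasp in jig [-2.110e+01  1.000e-01  1.043e+02] barrel nose pitch -0.0372
```

>>> send_rows:
  commands:
    - [[0.005,0,0,0,0.02],[0.005,0,0,0,0.02],[0.005,0,0,0,0.02],[0.005,0,0,0,0.02],[0.005,0,0,0,0.02],[0.005,0,0,0,0.02],[0,0,0,0,0.02],[0,0,0,0,0.02]]

```text
time: 12.93
tool_pos: [523.0, -154.4, 52.0]
tcp_rot: [-1.889, 1.532, 2.874]
contact_force: [-0.7, 0.5, -2.7]
grip_width: 28.9
```

```bash
python3 - <<'E'
from h import *
plang(-22,60,0.3)
save("wrist","w7")
E
```

```text
pos [ 523.  -154.4   52. ] head -87.08 tilt x [-0.0379  0.0104 -0.9992] shift mm [10.9  0.7  0.6] turn 0.0880530916109592 F [-0.7  0.5 -2.7] w 28.9 t 12.93
grasp in jig [-22.3   0.8  70.9] barrel nose pitch -0.0373
```

View pics/w7.png

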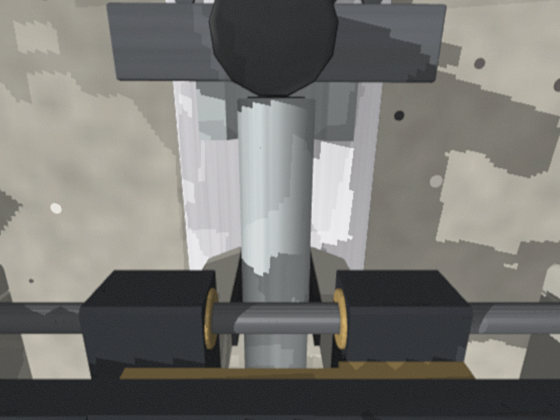

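The barrel (u 238–315, centre 276.5) is centred on the V-block (u 196–357) and its nose is short of the bridge beam. Lowering further.

>>> send_rows:
  commands:
    - [[0.003,0,0,0,0.02],[0.003,0,0,0,0.02],[0.003,0,0,0,0.02],[0.003,0,0,0,0.02],[0,0,0,0,0.02],[0,0,0,0,0.02]]

```text
time: 13.48
tool_pos: [523.0, -154.5, 39.3]
tcp_rot: [-1.884, 1.533, 2.879]
contact_force: [-0.2, 0.6, -1.9]
grip_width: 29.3
```

```bash
python3 - <<'E'
from h import *
plang(-22,50,0.3)
E
```

```text
pos [ 523.  -154.5   39.3] head -87.08 tilt x [-0.0366  0.0098 -0.9993] shift mm [8.3 0.7 0.5] turn 0.0857598730656548 F [-0.2  0.6 -1.9] w 29.3 t 13.48
grasp in jig [-22.4   0.7  58.3] barrel nose pitch -0.0361
```

>>> send_rows:
  commands:
    - [[0.0015,0,0.0003,0,0.02],[0.0015,0,0,0,0.02],[0.0015,0,0,0,0.02],[0,0,0,0,0.02]]

```text
time: 13.82
tool_pos: [523.1, -154.9, 34.7]
tcp_rot: [-1.883, 1.534, 2.881]
contact_force: [-0.4, -0.1, -1.8]
grip_width: 29.1
```

```bash
python3 - <<'E'
from h import *
plang(-22,50,0.3)
E
```

```text
pos [ 523.1 -154.9   34.7] head -87.09 tilt x [-0.0359  0.0096 -0.9993] shift mm [3.7 0.5 0.1] turn 0.0849412992664611 F [-0.4 -0.1 -1.8] w 29.1 t 13.82
grasp in jig [-22.3   0.3  53.7] barrel nose pitch -0.0354
```

>>> send_rows:
  commands:
    - [[0.001,0,0,0,0.02],[0.001,0,0,0,0.02],[0,0,0,0,0.02]]

```text
time: 14.07
tool_pos: [523.2, -154.7, 33.0]
tcp_rot: [-1.888, 1.534, 2.875]
contact_force: [-0.4, 0.0, 0.3]
grip_width: 29.3
```

>>> send_rows:
  commands:
    - [[0.001,0,0,0,0.02],[0,0,0,0,0.02]]

```text
time: 14.23
tool_pos: [523.2, -154.6, 32.3]
tcp_rot: [-1.887, 1.534, 2.877]
contact_force: [-1.3, 0.1, 1.9]
grip_width: 29.7
```

>>> send_rows:
  commands:
    - [[0.001,0,0,0,0.02],[0,0,0,0,0.02]]

```text
time: 14.4
tool_pos: [523.2, -154.6, 31.7]
tcp_rot: [-1.884, 1.535, 2.88]
contact_force: [-1.8, 0.9, 1.3]
grip_width: 28.8
```

```bash
python3 - <<'E'
from h import *
plang(-22,50,0.3)
save("wrist","w8");
E
```

```text
pos [ 523.2 -154.6   31.7] head -87.06 tilt x [-0.0348  0.0093 -0.9993] shift mm [0.7 0.3 0.3] turn 0.11379455807579575 F [-1.8  0.9  1.3] w 28.8 t 14.4
grasp in jig [-22.3   0.6  50.7] barrel nose pitch -0.0343
```

View pics/w8.png

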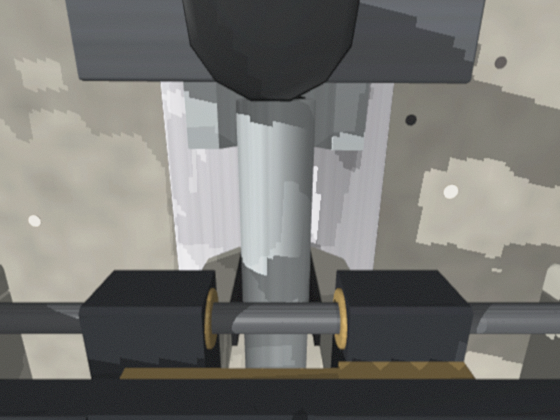

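The nose is in the V at low force. Releasing with a small opening.

>>> send_rows:
  commands:
    - [[0,0,0,0,0.032],[0,0,0,0,0.034],[0,0,0,0,0.038],[0,0,0,0,0.042],[0,0,0,0,0.042],[0,0,0,0,0.042]]

```text
time: 14.95
tool_pos: [523.9, -155.3, 31.4]
tcp_rot: [-1.868, 1.536, 2.896]
contact_force: [0.0, 0.0, 0.4]
grip_width: 41.8
```

```bash
python3 - <<'E'
from h import *
plang(-22,50,0.3)
save("wrist","w9");c,K,wc=save("top","t9");save("scene","s9")
cv2.imwrite("pics/zt9.png",cv2.resize(c[110:225,290:400],None,fx=5,fy=5,interpolation=cv2.INTER_CUBIC))
E
```

```text
pos [ 523.9 -155.3   31.4] head -87.08 tilt x [-0.0335  0.0084 -0.9994] shift mm [ 0.4 -0.4 -0.4] turn 0.0931448688185128 F [0.  0.  0.4] w 41.8 t 14.95
grasp in jig [-21.6  -0.1  50.4] barrel nose pitch -0.033
```

View pics/w9.png

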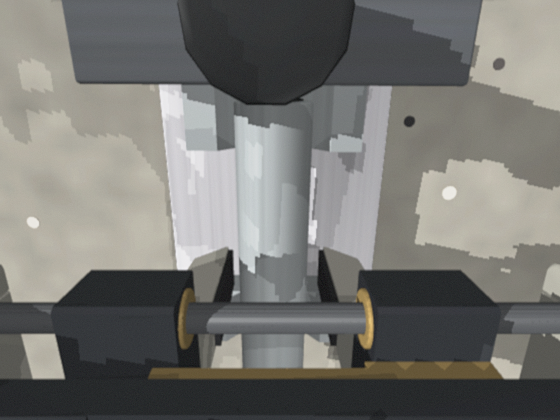

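View pics/s9.png

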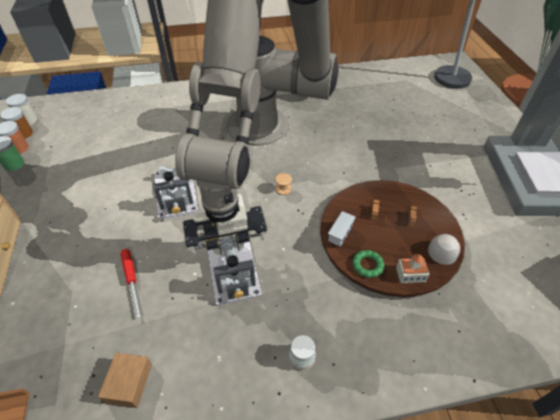

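```bash
python3 - <<'E'
from h import *
c,K,wc=load("w9")
def tj(p): g=p-O; a,b=np.cos(YAW),np.sin(YAW); return np.round([a*g[0]+b*g[1],-b*g[0]+a*g[1],g[2]],1)
print("nose rim",tj(ray(K,wc,274,101,65)))
print("knob",tj(ray(K,wc,266,20,132)))
print("V2 land front corners",tj(ray(K,wc,186,150,51)),tj(ray(K,wc,361,150,51)))
for v,a,b in((130,236,311),(230,237,306),(345,242,304)): print(tj(ray(K,wc,(a+b)/2,v,50)))
cv2.imwrite("pics/z9.png",cv2.resize(c[60:370,150:400],None,fx=2.4,fy=1.9,interpolation=cv2.INTER_CUBIC))
E
```

```text
nose rim [59.3 -0.2 65. ]
knob [ 73.8   0.  132. ]
V2 land front corners [40.2 34.1 51. ] [ 40.4 -33.6  51. ]
[47.8  0.2 50. ]
[ 6.2  1.1 50. ]
[-53.8   0.5  50. ]
```

View pics/z9.png

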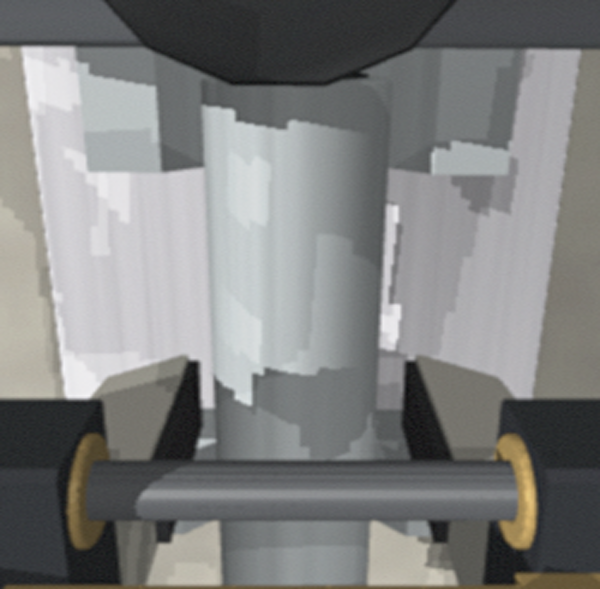

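View pics/zt9.png

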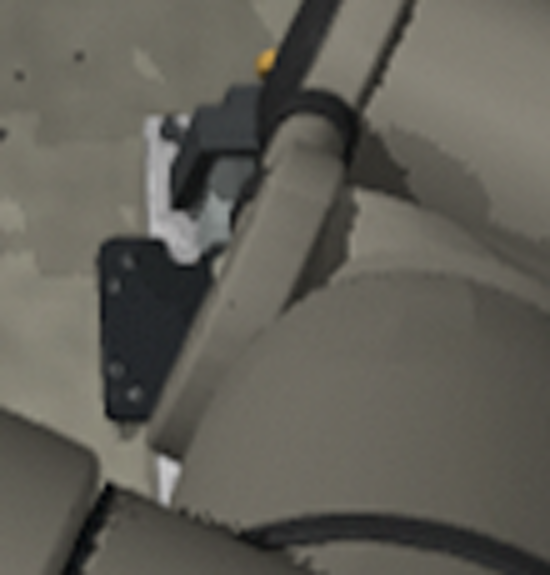

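The barrel is seated, with its nose at x_j≈59 (centre ≈-15.7) and y≈0. I'll lift off, go round behind the barrel, and push its rear end with closed fingers so the Vs see no side or downward load.

>>> send_rows:
  commands:
    - [[-0.006,0,0,0,0.042],[-0.01,0,0,0,0.046],[-0.01,0,0,0,0.046],[-0.01,0,0,0,0.046],[-0.01,0,0,0,0.046],[-0.01,0,0,0,0.046],[0,0,0,0,0.046],[0,0,0,0,0.046]]

```text
time: 15.77
tool_pos: [527.0, -156.2, 96.1]
tcp_rot: [-1.843, 1.541, 2.921]
contact_force: [0.4, -0.2, -0.4]
grip_width: 45.7
```

```bash
python3 - <<'E'
from h import *
plang(-110,105)
save("wrist","w10")
E
```

```text
pos [ 527.  -156.2   96.1] head -87.07 tilt x [-0.0295  0.0066 -0.9995] shift mm [ 12.7 -91.   -1.2] turn 0.103007498746706 F [ 0.4 -0.2 -0.4] w 45.7 t 15.77
grasp in jig [-18.6  -1.1 115. ] barrel nose pitch -0.0291
```

View pics/w10.png

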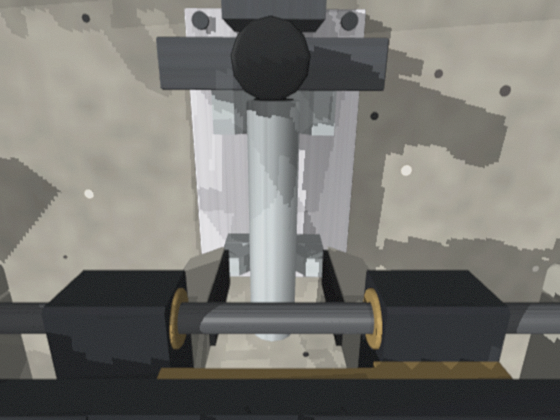

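The barrel lies in both Vs: nose at (272,103), tail at (272,338), V1 at v≈235–275. Now going behind it.

>>> send_rows:
  commands:
    - [[0,-0.008,0,0,0.03],[0,-0.014,0,0,0],[0,-0.014,0,0,0],[0,-0.014,0,0,0],[0,-0.014,0,0,0],[0,-0.014,0,0,0],[0,-0.014,0,0,0],[0,0,0,0,0],[0,0,0,0,0]]

```text
time: 16.57
tool_pos: [424.6, -158.9, 94.9]
tcp_rot: [-1.902, 1.531, 2.862]
contact_force: [-0.4, -0.1, -0.3]
grip_width: 0.4
```

```bash
python3 - <<'E'
from h import *
plang(-110,60)
save("wrist","w11")
E
```

```text
pos [ 424.6 -158.9   94.9] head -87.03 tilt x [-0.0379  0.0109 -0.9992] shift mm [53.4 12.9  1.9] turn 0.13602900694098707 F [-0.4 -0.1 -0.3] w 0.4 t 16.57
grasp in jig [-120.9    1.2  113.9] barrel nose pitch -0.0373
```

View pics/w11.png

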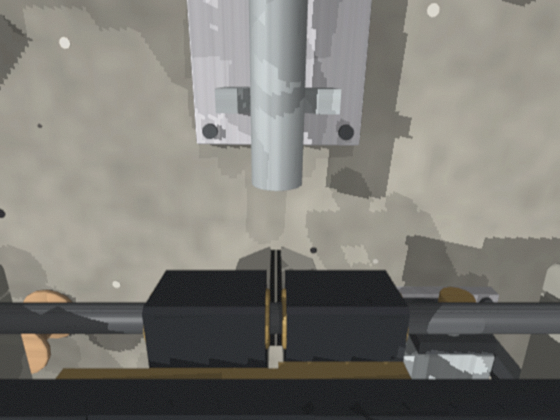

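The tail is at (277,187), ahead of the closed fingers. The look-alike jig shows at lower right, so I'll check clearance from the gripper body.

```bash
python3 - <<'E'
from h import *
_,K,wc=load("top0")
for q,z in [((425,281),134),((408,281),100),((384,284),100),((438,281),100),((379,265),12),((381,351),12)]: print(q,ray(K,wc,*q,z).round(0))
c,K,wc=load("w11")
print("tail", ray(K,wc,277,187,50))
E
```

```text
(425, 281) [ 324. -286.  134.]
(408, 281) [ 324. -264.  100.]
(384, 284) [ 317. -216.  100.]
(438, 281) [ 325. -324.  100.]
(379, 265) [ 357. -229.   12.]
(381, 351) [ 175. -231.   12.]
tail [ 452.65649228 -158.38012385   50.        ]
```

>>> send_rows:
  commands:
    - [[0.008,0,0.0003,0,0],[0.008,0,0.0003,0,0],[0.008,0,0.0003,0,0],[0.008,0,0.0003,0,0],[0.008,0,0,0,0],[0.008,0,0,0,0],[0.004,0,0,0,0],[0,0,0,0,0],[0,0,0,0,0]]

```text
time: 17.37
tool_pos: [424.0, -158.9, 34.9]
tcp_rot: [-1.924, 1.529, 2.843]
contact_force: [0.1, -0.5, 0.3]
grip_width: 0.5
```

```bash
python3 - <<'E'
from h import *
plang(-100,56)
save("wrist","w12")
E
```

```text
pos [ 424.  -158.9   34.9] head -86.93 tilt x [-0.0404  0.0124 -0.9991] shift mm [-3.  21.3  1.2] turn 0.2395423363375926 F [ 0.1 -0.5  0.3] w 0.5 t 17.37
grasp in jig [-121.5    1.1   53.8] barrel nose pitch -0.0397
```

View pics/w12.png

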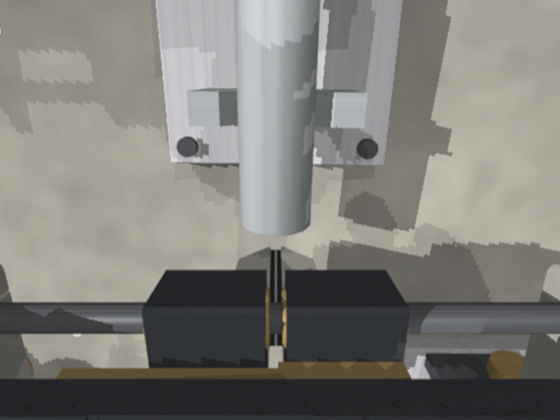

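>>> send_rows:
  commands:
    - [[0,0.004,0,0,0],[0,0.004,0,0,0],[0,0.004,0,0,0],[0,0.004,0,0,0],[0,0.002,0.0005,0,0],[0,0.002,0.0005,0,0],[0,0.002,0,0,0]]

```text
time: 18.0
tool_pos: [448.4, -158.7, 35.5]
tcp_rot: [-1.913, 1.53, 2.853]
contact_force: [-1.8, 0.3, -0.7]
grip_width: 0.5
```

```bash
python3 - <<'E'
from h import *
plang(-100,56)
E
```

```text
pos [ 448.4 -158.7   35.5] head -86.92 tilt x [-0.0393  0.0117 -0.9992] shift mm [-1.4 -3.   0.1] turn 0.24876823956196858 F [-1.8  0.3 -0.7] w 0.5 t 18.0
grasp in jig [-97.1   0.1  54.4] barrel nose pitch -0.0387
```

>>> send_rows:
  commands:
    - [[0,0.002,0,0,0],[0,0.002,0,0,0],[0,0.002,0,0,0],[0,0.002,0,0,0],[0,0.002,0,0,0],[0,0.002,0,0,0]]

```text
time: 18.5
tool_pos: [457.0, -158.3, 35.4]
tcp_rot: [-1.874, 1.521, 2.893]
contact_force: [-4.9, -0.6, 4.6]
grip_width: 0.1
```

```bash
python3 - <<'E'
from h import *
plang(-66,56)
E
```

```text
pos [ 457.  -158.3   35.4] head -86.87 tilt x [-0.0485  0.0123 -0.9987] shift mm [-2.7 22.2  0.2] turn 0.2980682723395489 F [-4.9 -0.6  4.6] w 0.1 t 18.5
grasp in jig [-88.3   0.1  54.4] barrel nose pitch -0.0478
```

>>> send_rows:
  commands:
    - [[-0.0005,0,0,0,0],[0,-0.001,0,0,0],[0,-0.001,0,0,0],[0,0,0,0,0]]

```text
time: 18.83
tool_pos: [456.4, -158.8, 36.2]
tcp_rot: [-1.871, 1.524, 2.896]
contact_force: [-0.4, 0.1, -0.1]
grip_width: 0.6
```

```bash
python3 - <<'E'
from h import *
plang(-66,56)
c,K,wc=save("wrist","w13")
E
```

```text
pos [ 456.4 -158.8   36.2] head -86.89 tilt x [-0.0454  0.0114 -0.9989] shift mm [-1.8 22.9 -0.3] turn 0.27617987784407205 F [-0.4  0.1 -0.1] w 0.6 t 18.83
grasp in jig [-89.   -0.4  55.2] barrel nose pitch -0.0447
```

View pics/w13.png

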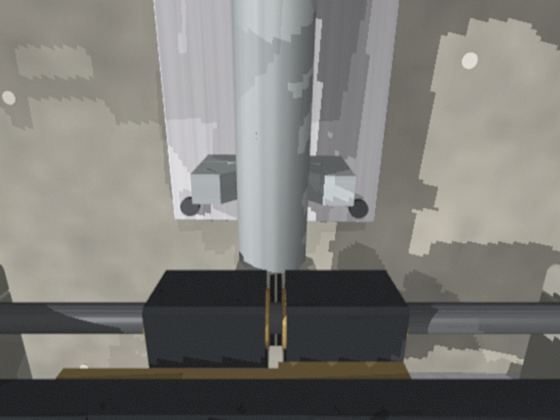

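>>> send_rows:
  commands:
    - [[0,0.001,0,0,0],[-0.0003,0.002,0,0,0],[-0.0003,0.002,0,0,0],[-0.0003,0.002,0,0,0],[-0.0003,0.002,0,0,0]]

```text
time: 19.3
tool_pos: [465.2, -158.0, 36.7]
tcp_rot: [-1.878, 1.522, 2.888]
contact_force: [-1.4, -0.0, 0.2]
grip_width: 0.6
```

```bash
python3 - <<'E'
from h import *
plang(-66,56)
E
```

```text
pos [ 465.2 -158.    36.7] head -86.91 tilt x [-0.0474  0.0123 -0.9988] shift mm [-1.  14.   0.1] turn 0.26124590310703866 F [-1.4 -0.   0.2] w 0.6 t 19.3
grasp in jig [-80.    0.   55.7] barrel nose pitch -0.0466
```

Good, the vertical force is close to zero now. Continuing.

>>> send_rows:
  commands:
    - [[-0.0002,0.002,0,0,0],[-0.0002,0.002,0,0,0],[-0.0002,0.002,0,0,0]]

```text
time: 19.55
tool_pos: [467.2, -157.6, 36.5]
tcp_rot: [-1.851, 1.511, 2.917]
contact_force: [-12.7, -4.4, 7.7]
grip_width: 0.5
```

>>> send_rows:
  commands:
    - [[-0.0002,0.0015,0,0,0],[-0.0002,0.0015,0,0,0],[-0.0002,0.0015,0,0,0]]

```text
time: 19.8
tool_pos: [466.9, -157.6, 36.8]
tcp_rot: [-1.828, 1.499, 2.942]
contact_force: [-8.7, -2.4, 3.7]
grip_width: 0.5
```

```bash
python3 - <<'E'
from h import *
plang(-66,56)
E
```

```text
pos [ 466.9 -157.6   36.8] head -86.76 tilt x [-0.0699  0.0141 -0.9975] shift mm [-1.1 11.9  0.3] turn 0.41379864944872224 F [-8.7 -2.4  3.7] w 0.5 t 19.8
grasp in jig [-78.    0.2  55.7] barrel nose pitch -0.0689
```

```bash
python3 - <<'E'
from h import *
c,K,wc=save("wrist","w14"); plang(-66,56)
c,K,wc=save("scene","s14")
cv2.imwrite("pics/zs14.png",cv2.resize(c[210:315,185:285],None,fx=5,fy=5,interpolation=cv2.INTER_CUBIC))
c,K,wc=save("top","t14")
cv2.imwrite("pics/zt14.png",cv2.resize(c[110:225,290:400],None,fx=5,fy=5,interpolation=cv2.INTER_CUBIC))
E
```

```text
pos [ 466.9 -157.6   36.8] head -86.75 tilt x [-0.0702  0.0142 -0.9974] shift mm [-1.1 11.9  0.3] turn 0.4186014261427715 F [-8.1 -3.   4.1] w 0.7 t 19.85
grasp in jig [-78.    0.3  55.7] barrel nose pitch -0.0693
```

View pics/zs14.png

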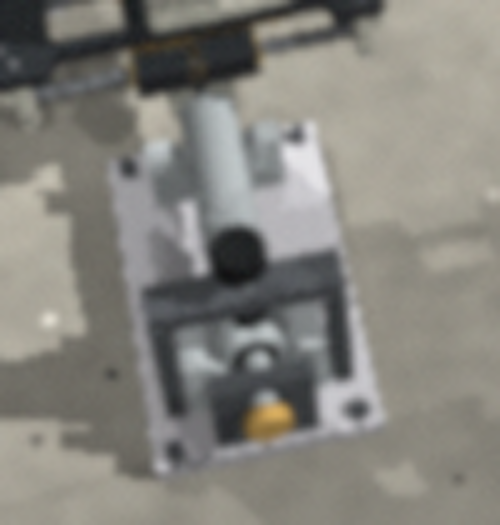

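View pics/zt14.png

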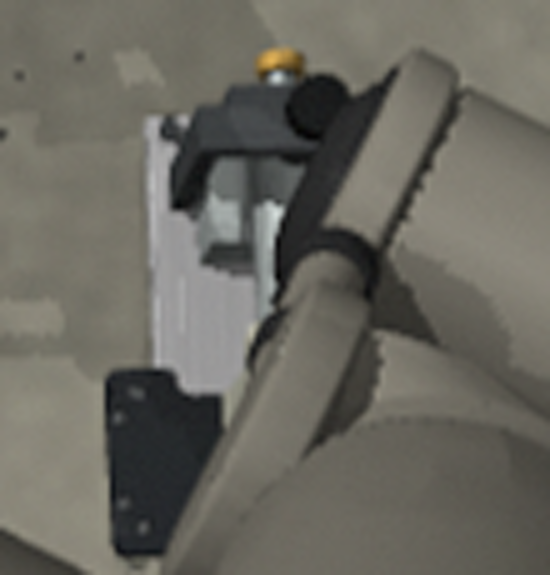

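View pics/w14.png

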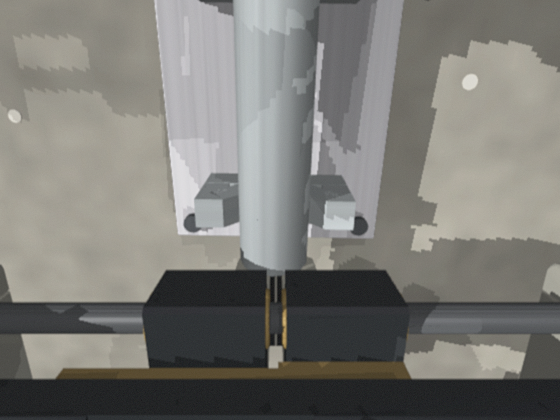

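The scene view shows the barrel under the bridge with its bore ring at the stop screw. Force built up to about 9 N, so it's home. I'll back off slightly, then press again with little vertical load.

>>> send_rows:
  commands:
    - [[-0.0005,-0.001,0,0,0],[-0.0005,-0.002,0,0,0],[0,-0.002,0,0,0],[0,0,0,0,0],[0,0,0,0,0]]

```text
time: 20.37
tool_pos: [463.2, -158.4, 38.7]
tcp_rot: [-1.822, 1.503, 2.948]
contact_force: [0.1, 0.0, -0.9]
grip_width: 0.3
```

```bash
python3 - <<'E'
from h import *
plang(-66,56)
c,K,wc=save("wrist","w15")
c,K,wc=save("scene","s15")
cv2.imwrite("pics/zs15.png",cv2.resize(c[260:310,210:265],None,fx=10,fy=10,interpolation=cv2.INTER_CUBIC))
# expected nose centre for x_j
for xc in (8,14,20): print(xc,((proj(K,wc,jig(xc+75,0,50))-[210,260])+.5)*10-.5,((proj(K,wc,jig(xc+75,0,65))-[210,260])+.5)*10-.5)
E
```

```text
pos [ 463.2 -158.4   38.7] head -86.76 tilt x [-0.0667  0.0131 -0.9977] shift mm [ 0.6 15.8 -0.2] turn 0.4052864638920255 F [ 0.1  0.  -0.9] w 0.3 t 20.37
grasp in jig [-81.8  -0.3  57.7] barrel nose pitch -0.0659
8 [248.30084693 210.98540509] [242.8634086  177.66745166]
14 [252.76624205 232.71734196] [247.35981301 199.52321506]
20 [257.26665253 254.61968962] [251.89189208 221.55238297]
```

View pics/zs15.png

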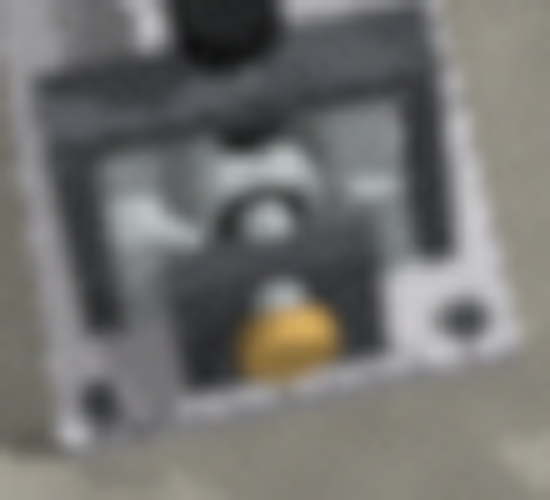

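The nose ring sits at about (258,215) with the screw tip at its centre, which fits centre x≈8–12. Pressing again gently.

>>> send_rows:
  commands:
    - [[0,0.0015,0,0,0],[0,0.0015,0,0,0],[0,0.0012,0,0,0]]

```text
time: 20.72
tool_pos: [467.0, -158.0, 38.3]
tcp_rot: [-1.821, 1.501, 2.949]
contact_force: [-7.1, -2.9, 3.8]
grip_width: 0.5
```

>>> send_rows:
  commands:
    - [[-0.0003,0.001,0,0,0],[-0.0003,0.001,0,0,0]]

```text
time: 20.88
tool_pos: [466.8, -158.0, 38.5]
tcp_rot: [-1.811, 1.495, 2.96]
contact_force: [-5.0, -2.5, 1.9]
grip_width: 0.3
```

>>> send_rows:
  commands:
    - [[-0.0004,0.0013,0,0,0],[-0.0004,0.0013,0,0,0]]

```text
time: 21.05
tool_pos: [466.7, -157.9, 38.6]
tcp_rot: [-1.804, 1.488, 2.968]
contact_force: [-5.6, -2.0, 1.5]
grip_width: 0.5
```

>>> send_rows:
  commands:
    - [[-0.0003,0.0013,0,0,0],[-0.0003,0.0013,0,0,0],[-0.0003,0.0013,0,0,0]]

```text
time: 21.3
tool_pos: [466.4, -158.0, 38.7]
tcp_rot: [-1.794, 1.478, 2.979]
contact_force: [-5.5, -1.9, 3.5]
grip_width: 0.4
```

>>> send_rows:
  commands:
    - [[-0.0002,0.0013,0,0,0],[-0.0002,0.0013,0,0,0],[-0.0002,0.0013,0,0,0]]

```text
time: 21.55
tool_pos: [466.2, -158.0, 38.7]
tcp_rot: [-1.786, 1.468, 2.987]
contact_force: [-6.9, -1.8, 3.3]
grip_width: 0.3
```

>>> send_rows:
  commands:
    - [[-0.0003,0.0018,0,0,0],[-0.0003,0.0018,0,0,0],[-0.0003,0.0018,0,0,0]]

```text
time: 21.8
tool_pos: [465.9, -157.9, 38.9]
tcp_rot: [-1.778, 1.454, 2.997]
contact_force: [-7.3, -2.1, 5.5]
grip_width: 0.5
```

>>> send_rows:
  commands:
    - [[-0.0004,0.002,0,0,0],[-0.0004,0.002,0,0,0],[-0.0004,0.002,0,0,0]]

```text
time: 22.05
tool_pos: [465.6, -157.9, 39.1]
tcp_rot: [-1.77, 1.439, 3.006]
contact_force: [-9.0, -2.5, 3.5]
grip_width: 0.7
```

```bash
python3 - <<'E'
from h import *
plang(-66,56)
c,K,wc=save("wrist","w16")
E
```

```text
pos [ 465.6 -157.9   39.1] head -86.46 tilt x [-0.1302  0.0178 -0.9913] shift mm [ 0.4 12.3  0.1] turn 0.7061407947627458 F [-9.  -2.5  3.5] w 0.7 t 22.05
grasp in jig [-78.1  -0.1  58. ] barrel nose pitch -0.1288
```

View pics/w16.png

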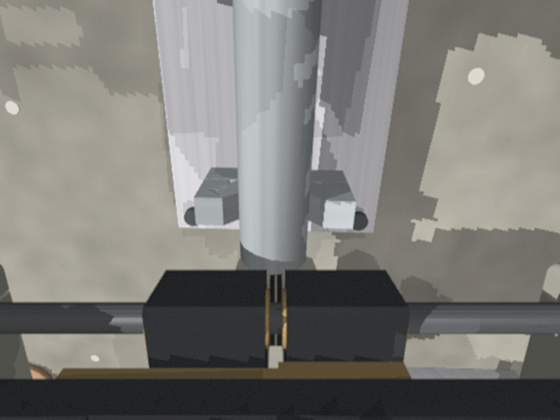

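Pressed home at roughly 7–9 N, with the position rigid throughout. Backing off and going up to the clamp.

>>> send_rows:
  commands:
    - [[0,-0.002,0,0,0],[0,-0.004,0,0,0],[0,-0.004,0,0,0],[-0.01,-0.003,0,0,0],[-0.018,-0.002,0,0,0],[-0.02,-0.002,0,0,0],[-0.02,-0.002,0,0,0],[-0.02,-0.002,0,0,0],[-0.02,-0.002,0,0,0],[-0.02,-0.002,0,0,0]]

```text
time: 22.93
tool_pos: [454.2, -160.5, 174.8]
tcp_rot: [-1.796, 1.433, 2.98]
contact_force: [0.9, 0.6, -0.7]
grip_width: 0.4
```

```bash
cat >> h.py <<'E'
def tcpj(xj,yj,z):
    plan(jig(xj,yj,z)); o=monitor.get_obs(); g=o["tool_pos"]-O; c,s=np.cos(YAW),np.sin(YAW)
    r=R(o["tcp_rot"]); print("tcp in jig",np.round([c*g[0]+s*g[1],-s*g[0]+c*g[1],g[2]],1),"down in tool",np.round(-r[2],3))
E
python3 - <<'E'
from h import *
tcpj(66,0,165)
E
```

```text
pos [ 454.2 -160.5  174.8] head -86.48 tilt x [-0.136   0.0221 -0.9905] shift mm [-11.6 158.    0.6] turn None F [ 0.9  0.6 -0.7] w 0.4 t 22.93
tcp in jig [-92.1  -1.7 174.8] down in tool [0.99  0.134 0.031]
```

>>> send_rows:
  commands:
    - [[-0.001,0.012,0,0,0],[-0.002,0.02,0,0,0],[-0.002,0.02,0,0,0],[-0.002,0.02,0,0,0],[-0.002,0.02,0,0,0],[-0.002,0.02,0,0,0],[-0.002,0.02,0,0,0],[-0.001,0.012,0,0,0],[0,0,0,0,0]]

```text
time: 23.68
tool_pos: [606.7, -151.5, 186.3]
tcp_rot: [-1.765, 1.454, 3.011]
contact_force: [-0.7, 0.7, -0.2]
grip_width: 0.3
```

```bash
python3 - <<'E'
from h import *
tcpj(66,0,145)
c,K,wc=save("wrist","w17")
c,K,wc=save("scene","s17")
cv2.imwrite("pics/zs17.png",cv2.resize(c[200:320,170:290],None,fx=5,fy=5,interpolation=cv2.INTER_CUBIC))
E
```

```text
pos [ 606.7 -151.5  186.3] head -86.48 tilt x [-0.1157  0.0153 -0.9932] shift mm [40.4 10.   0.8] turn None F [-0.7  0.7 -0.2] w 0.3 t 23.68
tcp in jig [ 60.7  -0.2 186.3] down in tool [0.993 0.115 0.022]
```

View pics/w17.png

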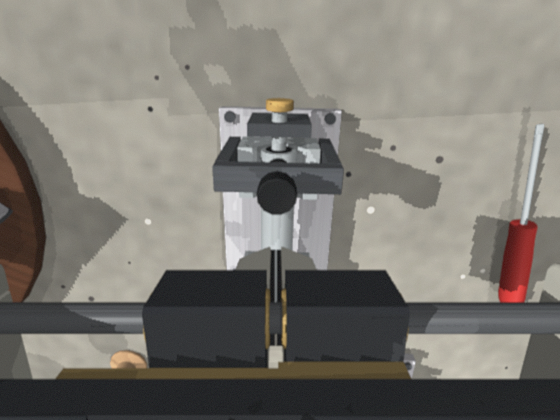

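View pics/zs17.png

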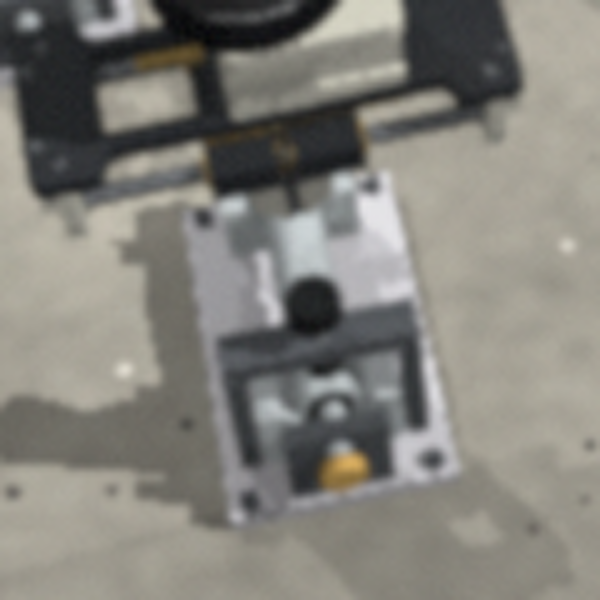

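The wrist view shows the nose ring (278,153) against the screw (279,145), and the knob at (277,193).

```bash
python3 - <<'E'
from h import *
c,K,wc=load("w17")
def tj(p): g=p-O; a,b=np.cos(YAW),np.sin(YAW); return np.round([a*g[0]+b*g[1],-b*g[0]+a*g[1],g[2]],1)
for z in(130,134):print("knob",tj(ray(K,wc,277,193,z)))
print("nose top rim",tj(ray(K,wc,278,147,65)),tj(ray(K,wc,278,153,50)))
cv2.imwrite("pics/z17.png",cv2.resize(c[90:270,200:360],None,fx=3.3,fy=3.3,interpolation=cv2.INTER_CUBIC))
E
```

```text
knob [ 77.5  -0.3 130. ]
knob [ 79.2  -0.3 134. ]
nose top rim [89.4  0.2 65. ] [80.3  0.3 50. ]
```

View pics/z17.png

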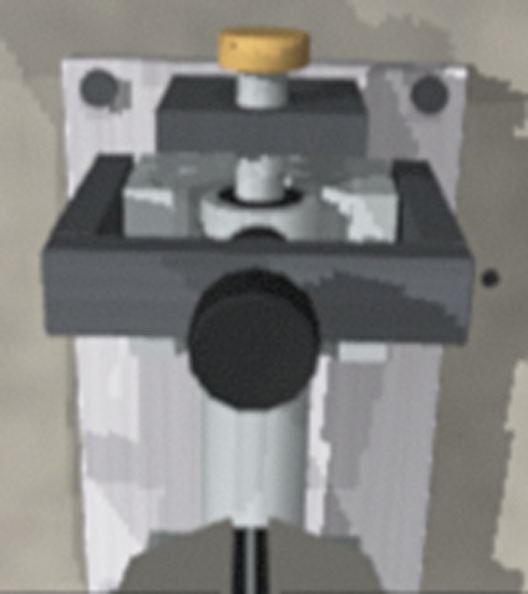

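>>> send_rows:
  commands:
    - [[0.004,0.002,0,0,0],[0.006,0.002,0,0,0],[0.006,0.002,0,0,0],[0.006,0.0015,0,0,0],[0.006,0.001,0,0,0],[0.006,0.0005,0,0,0],[0,0,0,0,0],[0,0,0,0,0]]

```text
time: 24.45
tool_pos: [606.3, -150.9, 148.6]
tcp_rot: [-1.766, 1.45, 3.007]
contact_force: [0.2, -0.3, 0.4]
grip_width: 0.4
```

```bash
python3 - <<'E'
from h import *
tcpj(66,0,140)
E
```

```text
pos [ 606.3 -150.9  148.6] head -86.61 tilt x [-0.1198  0.0163 -0.9927] shift mm [7.9 6.7 0.7] turn None F [ 0.2 -0.3  0.4] w 0.4 t 24.45
tcp in jig [ 60.3   0.4 148.6] down in tool [0.993 0.119 0.023]
```

>>> send_rows:
  commands:
    - [[0.001,0.0025,0,0,0],[0.001,0.0025,0,0,0],[0.001,0.001,0,0,0],[0.002,0.0003,0,0,0],[0.002,0.0003,0,0,0],[0,0,0,0,0]]

```text
time: 24.95
tool_pos: [613.2, -150.5, 140.7]
tcp_rot: [-1.764, 1.451, 3.009]
contact_force: [-0.6, -0.1, -0.7]
grip_width: 0.4
```

```bash
python3 - <<'E'
from h import *
tcpj(66,0,134)
c,K,wc=save("wrist","w18")
E
```

```text
pos [ 613.2 -150.5  140.7] head -86.6 tilt x [-0.1185  0.0158 -0.9928] shift mm [ 6.8 -0.4  0.6] turn None F [-0.6 -0.1 -0.7] w 0.4 t 24.95
tcp in jig [ 67.2   0.5 140.7] down in tool [0.993 0.117 0.023]
```

View pics/w18.png

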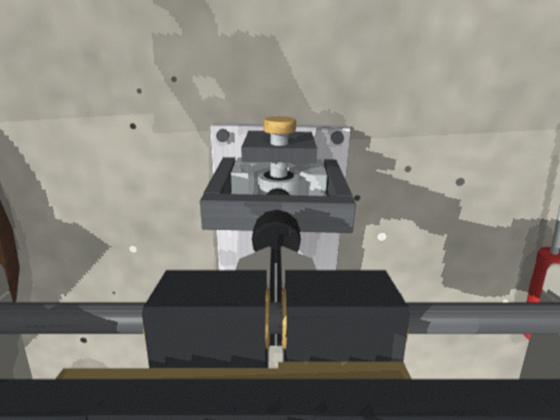

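The fingertips are over the knob (275,235). Pressing down in small steps.

>>> send_rows:
  commands:
    - [[0.0015,0.0002,0,0,0],[0.0015,0.0002,0,0,0],[0.0015,0.0002,0,0,0],[0.0015,0.0002,0,0,0]]

```text
time: 25.33
tool_pos: [613.5, -150.4, 134.9]
tcp_rot: [-1.761, 1.452, 3.012]
contact_force: [0.3, -0.8, 0.8]
grip_width: 0.3
```

>>> send_rows:
  commands:
    - [[0.0015,0.0002,0,0,0],[0.0015,0.0002,0,0,0],[0.0015,0.0002,0,0,0]]

```text
time: 25.58
tool_pos: [613.6, -150.4, 130.3]
tcp_rot: [-1.76, 1.452, 3.013]
contact_force: [-0.2, -0.3, 2.9]
grip_width: 0.5
```

>>> send_rows:
  commands:
    - [[0.0015,0.0002,0,0,0],[0.0015,0.0002,0,0,0]]

```text
time: 25.75
tool_pos: [613.6, -150.4, 127.8]
tcp_rot: [-1.758, 1.453, 3.015]
contact_force: [-1.4, 0.3, 3.2]
grip_width: 0.5
```

>>> send_rows:
  commands:
    - [[0.0015,0.0002,0,0,0],[0.0015,0.0002,0,0,0]]

```text
time: 25.92
tool_pos: [613.6, -150.4, 125.0]
tcp_rot: [-1.755, 1.453, 3.018]
contact_force: [-1.3, -0.3, 3.7]
grip_width: 0.8
```

>>> send_rows:
  commands:
    - [[0.0015,0.0002,0,0,0],[0.0015,0.0002,0,0,0]]

```text
time: 26.08
tool_pos: [613.6, -150.4, 121.9]
tcp_rot: [-1.754, 1.453, 3.018]
contact_force: [-0.7, 0.1, 7.7]
grip_width: 0.1
```

>>> send_rows:
  commands:
    - [[0.0015,0.0002,0,0,0]]

```text
time: 26.17
tool_pos: [613.7, -150.5, 121.5]
tcp_rot: [-1.751, 1.454, 3.022]
contact_force: [-5.2, 1.1, 17.7]
grip_width: 0.4
```

>>> send_rows:
  commands:
    - [[0.0015,0.0002,0,0,0]]

```text
time: 26.25
tool_pos: [613.7, -150.5, 121.6]
tcp_rot: [-1.748, 1.455, 3.025]
contact_force: [-4.9, 1.6, 14.0]
grip_width: 0.6
```

>>> send_rows:
  commands:
    - [[0.0015,0.0002,0,0,0],[0.0015,0.0002,0,0,0]]

```text
time: 26.42
tool_pos: [613.7, -150.5, 121.6]
tcp_rot: [-1.742, 1.456, 3.031]
contact_force: [-4.0, 0.8, 11.5]
grip_width: 0.4
```

>>> send_rows:
  commands:
    - [[0.0015,0.0002,0,0,0],[0.0015,0.0002,0,0,0],[0.0015,0.0002,0,0,0]]

```text
time: 26.67
tool_pos: [613.7, -150.4, 121.6]
tcp_rot: [-1.731, 1.458, 3.042]
contact_force: [-4.8, 0.7, 10.7]
grip_width: 0.1
```

>>> send_rows:
  commands:
    - [[0.0015,0.0002,0,0,0],[0.0015,0.0002,0,0,0],[0.0015,0.0002,0,0,0]]

```text
time: 26.92
tool_pos: [613.7, -150.4, 121.6]
tcp_rot: [-1.721, 1.461, 3.053]
contact_force: [-4.0, 0.3, 11.5]
grip_width: 0.7
```

>>> send_rows:
  commands:
    - [[0.0018,0.0002,0,0,0],[0.0018,0.0002,0,0,0],[0.0018,0.0002,0,0,0],[0.0018,0.0002,0,0,0]]

```text
time: 27.25
tool_pos: [613.7, -150.5, 121.5]
tcp_rot: [-1.702, 1.465, 3.071]
contact_force: [-4.4, 1.8, 13.8]
grip_width: 0.5
```

>>> send_rows:
  commands:
    - [[-0.002,0,0,0,0],[-0.005,-0.0005,0,0,0],[-0.01,-0.001,0,0,0],[-0.015,-0.002,0,0,0],[-0.015,-0.004,0,0,0],[-0.015,-0.006,0,0,0],[-0.015,-0.01,0,0,0],[-0.01,-0.015,0,0,0],[0,-0.01,0,0,0],[0,0,0,0,0]]

```text
time: 28.08
tool_pos: [574.6, -154.0, 218.1]
tcp_rot: [-1.711, 1.465, 3.063]
contact_force: [0.6, 0.4, -0.1]
grip_width: 0.6
```

```bash
python3 - <<'E'
from h import *
tcpj(66,0,134)
c,K,wc=save("wrist","w19")
cv2.imwrite("pics/z19.png",cv2.resize(c[60:280,190:370],None,fx=2.7,fy=2.7,interpolation=cv2.INTER_CUBIC))
c,K,wc=save("scene","s19")
cv2.imwrite("pics/zs19.png",cv2.resize(c[200:320,170:290],None,fx=5,fy=5,interpolation=cv2.INTER_CUBIC))
E
```

```text
pos [ 574.6 -154.   218.1] head -86.51 tilt x [-0.1055  0.0083 -0.9944] shift mm [79.7 46.1  0.6] turn None F [ 0.6  0.4 -0.1] w 0.6 t 28.08
tcp in jig [ 28.5  -1.1 218.1] down in tool [0.994 0.105 0.015]
```

View pics/z19.png

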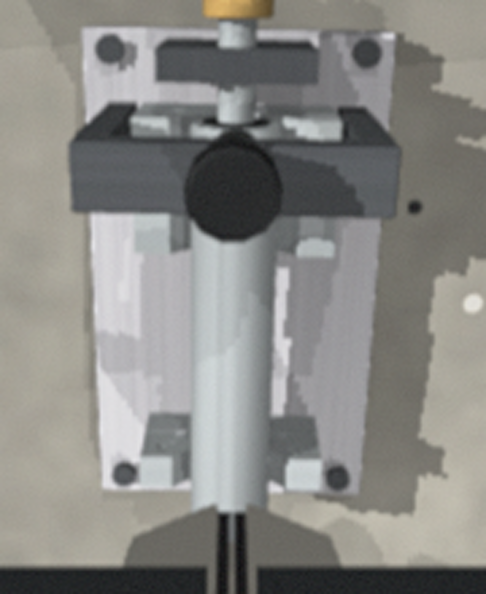

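View pics/zs19.png

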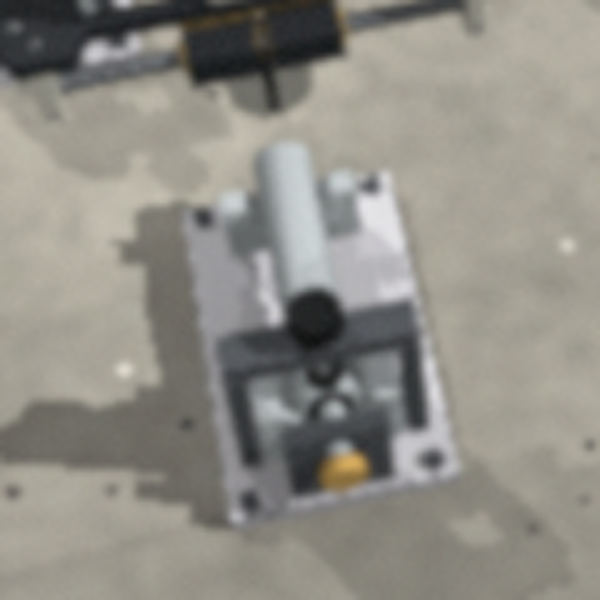

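The foot (320,370 in the scene zoom) bears on the barrel, the knob is down, the nose is at the screw, and the robot is clear. Handing in.

```bash
python3 - <<'E'
from plant import close_job
print(close_job())
E
```

```text
the job is handed in; nothing more can be done
None
```

I placed the barrel in the far jig, slid it home against the stop screw and clamped it, then handed the job in at about 28 s of the 72 s. No verdict was reported, so the results below are from my own checks.

- **Lowering:** The barrel touched the Vs at about 4 N and I released it there. The wrist view then put its centre at about x = -16 mm and y = 0 of the jig, lying in both Vs.
- **Sliding home:** I pushed the tail with closed fingers until it stopped dead. The first contact peaked at 12.7 N along the V at the wrist. I pressed again at 5–9 N for over a second, then backed off. The pictures show the nose at the screw tip, with the centre at about x = 8–9 mm.
- **Clamping:** The knob moved at 3–4 N and then stopped rigidly with its top at about z = 121 mm. I held it for about a second at 10.7–14 N at the wrist, after a brief 17.7 N peak. That leaves roughly 7–14 N on the barrel. Afterwards the pictures showed the foot on the barrel, the nose at the screw, and the gripper clear.

Some things did not go as planned:

- **Tool tilt:** The tool tilted during the moves, up to 0.13 rad. This came partly from drift and partly from pushing against the stop.
- **Downward load while pushing:** Friction put 2–8 N of downward load on the barrel's tail. The barrel looked level in every picture, but I could not measure its tilt at the moment of pressing.
- **Stop force:** I could not read the force on the stop directly. I inferred it from the wrist force less the sliding friction.
- **Final position:** The nose position is only good to a few millimetres. Contact with the screw rests mainly on the rigid stop I felt.

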